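# Open up and stock the paint-pot display on the shop counter

## Robot

A 7-joint arm with a two-finger parallel gripper is mounted at the origin on the work surface. World frame = base frame: x ahead of the robot, y to its left, z up, the work surface at z = 0. Lengths are in m, angles in rad, forces in N, time in s.
With the tool pointing down it reaches from about 0.425 to 0.875 m from the base axis. Payload 4.7 kg.
Tool frame: the origin (TCP) lies between the finger pads; the fingertips stand 14 mm ahead of it and the grasp point (between the pads) lies 5 mm behind it; z points along the fingers, y is the line along which they close (so a half turn about z gives the same grasp; the last joint's range is limited). The gripper opens to 87 mm and grips with 3 to 60 N. Pads are 19 mm wide; open, the fingers measure 117 mm over their backs; the gripper's body (75 mm by 190 mm) begins 51 mm behind the grasp point.
Start: joints at [1.179, 0.321, -0.07, 1.45, 0.023, 1.371, -0.057], TCP at [0.257, -0.597, 0.237] pointing down, gripper open.
Joint ranges: [-2.86, 2.86], [-0.3, 2.09], [-1.38, 1.24], [0.06, 2.45], [-1.56, 4.7], [0.09, 2.05], [-2.69, 2.69]. Speed limits (rad/s): [2.57, 2.57, 3.14, 3.14, 3.14, 3.14, 3.14].

## Interface

Orientations are given as a rotation vector (axis times angle).
In Python, from bench import ctrl gives the robot as it stands.
- The arm moves only by the tool step_arm, never from a script. Its argument "commands" is a list of rows, each an object with "travel": the shift along the tool's x, y, z in m, a list of three; "turn": the turn, a rotation vector about the tool's x, y, z in degrees, a list of three. A call has 1 to 5 rows; each row is the pose to reach, as a shift and turn from the pose commanded when the call began, along the tool's axes at that moment; what a row does not reach only later rows make up. A row lasts 1/10 s, in which the tool goes at most 50 mm and 8.59 degrees, less where a joint would pass 70% of its speed; a pose out of reach is approached as far as the arm can. A call with a gripper value outside its range is refused whole. "gripper" is the opening, from 0 (shut) to 1 (fully open), set as the call begins (left out, the last holds). The fingers move at their own pace and stop on an object; "force" is the grip in N (left out, the last holds). Time passes only in rows, so rows that repeat a pose let the fingers close. It gives the time, the measured TCP pose, the force, the opening and the grip force at its end, in the units of the state.
- ctrl.get_state(): the state, without advancing time (a new reading comes with each control period).
- ctrl.get_image(name): name is "scene" or "top" or "wrist"; returns the picture (400x640x3 uint8, red, green, blue); there is no depth.
- ctrl.camera_model(name): a dict with "fx", "fy", "cx", "cy" (pixels), "R" (3x3) and "t" (3): a world point X has camera coordinates R X + t; the wrist camera has in their place "T_tool_cam" (4x4, takes a point from camera to tool coordinates, whose origin is the TCP and whose axes are the flange's). Camera axes: x right, y down, z forward; pixel columns grow to the right and rows downward; lengths in m; the calibration is good to about 2 mm. A picture is of the moment at which its call begins: read the wrist's pose just before it. camera_model takes no time and is no camera call.
- ctrl.close_job(): hands the job in; it is judged then, once.
The state is a dict: "time": time; "joint_positions": joint angles; "qd": joint speeds; "joint_torque": joint torques, N m; "position": TCP position; "tool_rot": TCP orientation; "ft_force": force on the tool from outside, world axes, zero at the start; "torque": the same for the moment, N m; "grip_width": opening from 0.0 (shut) to 1.0 (fully open); "grip_force": force on a finger pad.
Only numpy, scipy, OpenCV 4.12 (cv2) and the standard library are available. Lean on these libraries where they do the work, as an engineer would, in place of code of your own. Each camera call takes 0.05 s, during which the arm holds its last target. There are 200 camera calls.

## Task

Open the display case for the day: swing its lid up to vertical on its hinge, lift it straight up off the hinge pins and stand it upright, handle up, in the slotted stand. Then put every paint pot from the counter upright into the case, one to a compartment, and turn the dimmer's dial so that its pointer stands at the brass tab. Leave the clip dish, stapler and note block alone.

Things in the scene. Friction and masses are not known exactly. Their poses are not given: they have to be found in the camera images.
- case: Fixed plywood display case, 146 (x) x 182 (y) x 50 mm high, open top, origin at the centre of its underside, x pointing from the lid's handle side to the hinge side. Walls 5 mm, inner floor at 6 mm. Two crossing dividers (4 mm thick, tops at 38 mm) part it into four compartments, 66 (x) x 84 (y) mm, each for one paint pot. Empty and closed by the lid at the start.
- case_hinge (a point): Middle of the case's hinge axis, along the case's y, 95 mm behind its centre (+x), 53 mm above the counter. Two fixed round steel pins, 8 mm diameter, lie on this axis 38 to 73 mm to either side, held at the outer ends. The lid's hooks hold them in slots: a shut lid cannot be raised at the hinge nor pulled forwards; once vertical it rests 2 mm lower and lifts straight up (20 mm frees it).
- lid: Loose lid, about 0.22 kg, clear pane in a wooden frame. Origin mid hinge line; shut, it lies at case_hinge with the case's axes. Panel x -172 to -22, y +-91, z +-3 mm, tongue y +-70 on to x -6; rib 8 mm high below it at x -157. Two hooks at y +-60 (20 wide, 21 thick) reach to x = +10 with 11 mm pin slots open to +x. Vertical: handle up, lid x down, slots open down. Falls if not held.
- lid_handle (a point): Middle of the lid's handle: round bar of 12 mm diameter along the lid's y, 98 mm clear between its two arms, 217 mm from the hinge axis (lid x = -217), 45 mm beyond the panel's edge, in the panel's plane, free space all round. A gripper pointing down can pinch it lightly along the lid's x and let it turn in the grip along the arc; the lid then hangs vertical from it.
- stand: Fixed white stand: base 130 (x) x 170 (y) x 10 mm, on it two upright plates, tops at 85 mm, 140 mm long along y, with a 34 mm slot between them across x. Origin at the centre of its underside. The lid stands in the slot on its hooks, either face either way: its hinge line is then 20 mm and its handle 237 mm above the counter; let go, it may lean a little on a plate.
- stand_slot (a point): Centre of the floor of the stand's slot, 10 mm above the counter.
- dial (a joint): Angle of the dimmer's dial in rad, growing anticlockwise seen from above; 0 when the pointer is along the dimmer's +x; range -2.6 to 2.6 (the tab is always within it). Light friction (0.04 N m), stays where it is left.
- dimmer: Fixed grey dimmer box of the case's lighting, 100 x 100 x 22 mm, origin at the centre of its underside; its z is the dial's axis. Tick marks round the dial on its top.
- dial_grip (a point): On the dial's axis, 44 mm above the counter, mid-height of its grip bar. Dial: black round skirt, 56 mm diameter, top 32 mm above the counter; on it an upright bar 50 long, 14 wide, 24 mm high (top at 56 mm) along the pointer's direction, white line on the pointer end of bar and skirt. Keep the fingertips above the skirt: pinch the bar's sides near its top.
- dial_pointer (a point): Tip of the dial's pointer line, on the skirt's rim, 28 mm from the axis.
- tab_mark (a point): Inner end of the small raised brass index tab (16 x 4 x 8 mm, radial, fixed) on the dimmer's top beside the skirt; it marks today's setting. 28 mm from the dial's axis: coincides in plan with dial_pointer when the dial is set.
- clips: Bystander: dark steel dish of paper clips, 72 mm diameter, about 42 mm high; origin at the centre of its underside.
- stapler: Bystander: stapler, about 140 x 36 x 52 mm; origin at the centre of its underside.
- notes: Bystander: block of note paper, 76 x 76 x 25 mm; origin at the centre of its underside.
- cell0 (a point): Centre of the floor of one compartment of the case (6 mm above the counter): case x = -35 mm, y = -44 mm.
- pot0: Paint pot, one of two to four standing on the counter (absent ones read None): white body of 52 mm diameter, 40 mm high, with a black cap of 54 mm diameter and 24 mm height on top, 64 mm in all, about 0.12 kg, heavy at the bottom, origin at the centre of its underside, z up.
- cell1 (a point): Centre of the floor of one compartment of the case (6 mm above the counter): case x = -35 mm, y = +44 mm.
- pot1: Paint pot, one of two to four standing on the counter (absent ones read None): white body of 52 mm diameter, 40 mm high, with a black cap of 54 mm diameter and 24 mm height on top, 64 mm in all, about 0.12 kg, heavy at the bottom, origin at the centre of its underside, z up.
- cell2 (a point): Centre of the floor of one compartment of the case (6 mm above the counter): case x = +35 mm, y = -44 mm.
- pot2: Paint pot, one of two to four standing on the counter (absent ones read None): white body of 52 mm diameter, 40 mm high, with a black cap of 54 mm diameter and 24 mm height on top, 64 mm in all, about 0.12 kg, heavy at the bottom, origin at the centre of its underside, z up.
- cell3 (a point): Centre of the floor of one compartment of the case (6 mm above the counter): case x = +35 mm, y = +44 mm.
- pot3: Paint pot, one of two to four standing on the counter (absent ones read None): white body of 52 mm diameter, 40 mm high, with a black cap of 54 mm diameter and 24 mm height on top, 64 mm in all, about 0.12 kg, heavy at the bottom, origin at the centre of its underside, z up.
There are look-alikes about, which are no part of the job. Leave any brown or red look-alike of the pot3 alone.

How it is judged:
On the way, in this order (a step that is already met when the one before it is completed fails the run):
1. the lid stands vertical, handle up, with its hooks still on the hinge pins (angle between lid's own z axis and vertical between 1.4 and 1.74 rad and z of lid_handle in the frame of case above 0.2 m and distance between lid and case_hinge below 0.009 m), for 0.2 s.
2. the lid, upright, is lifted straight up off the hinge pins (z of lid in the frame of case above 0.073 m and horizontal distance between lid and case_hinge below 0.03 m and angle between lid's own z axis and vertical between 1.3 and 1.84 rad), for 0.1 s.
3. the lid stands upright in the stand's slot, let go (x of lid in the frame of stand between -0.016 and 0.016 m and y of lid in the frame of stand between -0.05 and 0.05 m and z of lid in the frame of stand below 0.032 m and height (world z) of lid_handle above 0.2 m and contact force between the fingers and lid below 0.5 N and linear speed of lid below 0.03 m/s), for 0.3 s.
At the end, for the whole second after the job is handed in: The lid stands in the stand's slot, handle up, hooks on the slot's floor (within 12 mm), released and at rest; every present paint pot stands upright (within 0.15 rad) on the case's floor, one to a compartment, released; the dial's pointer is within 3.5 mm (7 degrees) of the brass tab (all of step 3 and x of pot0 in the frame of case between -0.06 and 0.06 m and y of pot0 in the frame of case between -0.08 and 0.08 m and z of pot0 in the frame of case between 0 and 0.012 m and angle between each of pot0, pot1, pot2, pot3's own z axis and vertical below 0.15 rad and linear speed of each of pot0, pot1, pot2, pot3 below 0.03 m/s and contact force between the fingers and pot0 below 0.5 N and x of pot1 in the frame of case between -0.06 and 0.06 m and y of pot1 in the frame of case between -0.08 and 0.08 m and z of pot1 in the frame of case between 0 and 0.012 m and contact force between the fingers and pot1 below 0.5 N and x of pot2 in the frame of case between -0.06 and 0.06 m and y of pot2 in the frame of case between -0.08 and 0.08 m and z of pot2 in the frame of case between 0 and 0.012 m and contact force between the fingers and pot2 below 0.5 N and x of pot3 in the frame of case between -0.06 and 0.06 m and y of pot3 in the frame of case between -0.08 and 0.08 m and z of pot3 in the frame of case between 0 and 0.012 m and contact force between the fingers and pot3 below 0.5 N and horizontal distance between dial_pointer and tab_mark below 0.0035 m); the robot touches nothing.
It fails at once if a bystander (clip dish, stapler, note block) is pushed more than 3 cm (distance of any of clips, stapler, notes from where it was at the start of the episode above 0.03 m).
Of pot0, pot1, pot2, pot3 only 2 to 4 are there at a start; the rules pass over those that are not, and their reading is None.
At some moment in a run one of pot0, pot1, pot2, pot3 may be knocked a few centimetres aside while the robot is not near it.
It also fails if it takes over 210 s, if anything falls off the work surface, if the arm or the gripper's body presses on something with over 40 N, if the wrist force passes 120 N, or if a joint passes its speed limit or range.

## Working session

There is one attempt and no reset: what is moved stays moved. The work goes in short steps, Python scripts to look and compute and a tool call to move; the robot and the scene stay as the last step left them, time stands still between calls to the robot, and variables do not carry over. Pictures are saved under pics/ and viewed, at most 14 in all, crops included, and the job is handed in when it is done.

Besides the shell and the picture viewer there is one more tool, called after ">>>" as name(argument=value, ...) on one line, values as JSON. step_arm: Moves the arm, as the interface text tells. Its arguments: {"type":"object","properties":{"commands":{"type":"array"},"gripper":{"type":"number"},"force":{"type":"number"}},"required":["commands"]}

```bash
mkdir -p pics; ls; python3 - <<'E'
from bench import ctrl
import cv2
s=ctrl.get_state();print(s)
for n in("top","scene"):
    im=ctrl.get_image(n);cv2.imwrite(f"pics/{n}0.png",im[...,::-1])
    print(n,ctrl.camera_model(n))
print(ctrl.camera_model("wrist"))
E
```

```text
pics
{'time': 0.0, 'joint_positions': array([ 1.17911394,  0.32182086, -0.07010641,  1.45168919,  0.02258649,
        1.3708116 , -0.05691261]), 'qd': array([ 0.0009078 , -0.00017737,  0.0014001 ,  0.0016125 ,  0.00068191,
       -0.0018972 , -0.00010131]), 'joint_torque': array([ 3.75705467e-04, -4.91286564e+01, -4.03775750e-01, -3.12527704e+01,
       -6.40020682e-02,  4.36745526e-02,  1.59445899e-04]), 'position': array([ 0.25633767, -0.59673185,  0.23545594]), 'tool_rot': array([-3.07529559e+00, -6.32713298e-01,  7.36871574e-04]), 'ft_force': array([ 0.65518905, -0.43615938,  0.03350124]), 'torque': array([-0.02508518, -0.02076529, -0.01718592]), 'grip_force': 0.0, 'grip_width': 0.9995077156526387}
top {'fx': 515.4359021859585, 'fy': 515.4359021859585, 'cx': 319.37654284503185, 'cy': 206.66435370922048, 'R': array([[ 7.80424208e-03, -9.99968434e-01,  1.49131066e-03],
       [-9.81789767e-01, -7.94543320e-03, -1.89804433e-01],
       [ 1.89810291e-01,  1.71261912e-05, -9.81820785e-01]]), 't': array([-0.01305982,  0.55046949,  1.14069436])}
scene {'fx': 391.2069474650031, 'fy': 391.2069474650031, 'cx': 320.6621666594823, 'cy': 200.86456291348568, 'R': array([[ 7.72390869e-01,  6.35147402e-01,  3.49486677e-04],
       [ 4.58518771e-01, -5.57215165e-01, -6.92294588e-01],
       [-4.39514370e-01,  5.34882265e-01, -7.21614912e-01]]), 't': array([-0.40516852, -0.21836409,  1.25294933])}
{'fx': 321.89156518661326, 'fy': 321.89156518661326, 'cx': 322.319505268167, 'cy': 202.4366887557509, 'T_tool_cam': array([[-4.54775571e-04, -9.56473601e-01, -2.91818512e-01,
         7.93702001e-02],
       [ 9.99999758e-01, -2.81263136e-04, -6.36541854e-04,
        -3.62373007e-04],
       [ 5.26757690e-04, -2.91818731e-01,  9.56473497e-01,
        -1.48291221e-01],
       [ 0.00000000e+00,  0.00000000e+00,  0.00000000e+00,
         1.00000000e+00]])}
```

View pics/top0.png

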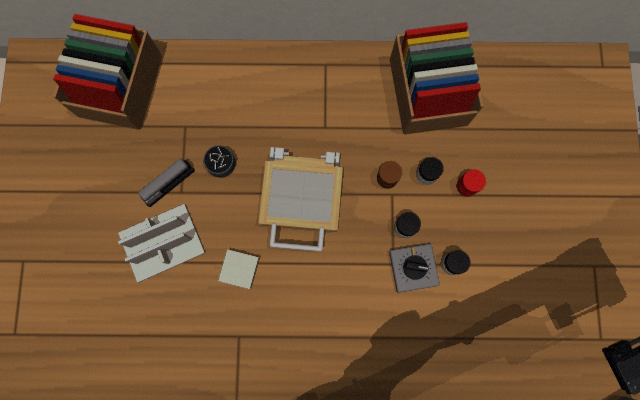

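View pics/scene0.png

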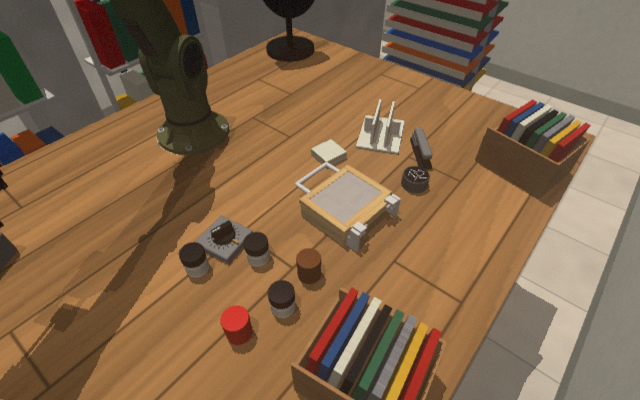

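The top view shows the lid and case at about (302,195), with the handle bar at (297,246) and the hinge brackets at (278,154) and (332,157). The stand is at (162,243). There are three pots, at (430,169), (407,224) and (456,262). The dimmer is at (415,267), and the brown and red look-alikes are at (389,174) and (472,182).

```bash
cat > h.py <<'E'
import numpy as np, cv2
from bench import ctrl
from scipy.spatial.transform import Rotation as Ro
def cam(n,s=None):
    m=ctrl.camera_model(n)
    if n=="wrist":
        s=s or ctrl.get_state(); T=m["T_tool_cam"]; Rt=Ro.from_rotvec(s["tool_rot"]).as_matrix()
        Rc=Rt@T[:3,:3]; C=Rt@T[:3,3]+s["position"]
    else: Rc=m["R"].T; C=-Rc@m["t"]
    return m,Rc,C
def ray(n,px,z,s=None):
    m,Rc,C=cam(n,s); p=np.atleast_2d(px).astype(float)
    d=np.c_[(p[:,0]-m["cx"])/m["fx"],(p[:,1]-m["cy"])/m["fy"],np.ones(len(p))]@Rc.T
    return (C+d*((z-C[2])/d[:,2])[:,None])
def proj(n,X,s=None):
    m,Rc,C=cam(n,s); c=(np.atleast_2d(X)-C)@Rc
    return np.c_[m["fx"]*c[:,0]/c[:,2]+m["cx"],m["fy"]*c[:,1]/c[:,2]+m["cy"]]
def blobs(mask,amin=20):
    k,l,st,c=cv2.connectedComponentsWithStats(mask.astype(np.uint8))
    return [(i,st[i],c[i]) for i in range(1,k) if st[i][4]>=amin],l
def tool(s,vec): # world vector -> tool axes
    return Ro.from_rotvec(s["tool_rot"]).inv().apply(vec)
E
python3 - <<'E'
from h import *
np.set_printoptions(precision=4,suppress=True)
im=cv2.imread("pics/top0.png");hsv=cv2.cvtColor(im,cv2.COLOR_BGR2HSV);H,S,V=[hsv[...,i].astype(int) for i in range(3)]
roi=np.zeros(H.shape,bool);roi[140:300,110:500]=1
for nm,m in(("white",(S<45)&(V>150)),("dark",(V<50)),("tan",(S>60)&(S<140)&(V>165)&(H>12)&(H<30)),("brass",(S>130)&(V>120)&(H>17)&(H<32))):
    b,l=blobs(m&roi,6)
    for i,st,c in b:
        r=cv2.minAreaRect(np.argwhere(l==i)[:,::-1].astype(np.float32))
        print(nm,st,c.round(1),[np.round(x,1) for x in r])
crop=im[140:300,200:500];cv2.imwrite("pics/crop0.png",cv2.resize(crop,None,fx=2.66,fy=2.66,interpolation=2))
E
```

```text
white [270 147   4  10  27] [271.6 151.5] [array([271.6, 151.5]), array([2.6, 9. ]), np.float64(9.5)]
white [275 148   9  10  79] [278.7 152.5] [array([279. , 152.5]), array([9., 8.]), np.float64(90.0)]
white [321 152  14  11  86] [329.4 157.1] [array([327.3, 156.8]), array([12.7, 10.2]), np.float64(7.1)]
white [335 153   4   9  26] [337.  157.2] [array([336.5, 157. ]), array([8., 3.]), np.float64(90.0)]
white [118 204  69  40 664] [151.2 223.4] [array([150.9, 222.6]), array([12.4, 75. ]), np.float64(66.4)]
white [124 217  70  44 707] [158.  240.4] [array([157.2, 238.9]), array([14.5, 76.1]), np.float64(65.6)]
white [270 224  53  27 287] [296. 242.] [array([296.4, 237.1]), array([51.6, 22.3]), np.float64(4.8)]
white [ 130  232   74   50 1128] [167.2 259.2] [array([166.5, 257.6]), array([21.7, 73.6]), np.float64(64.5)]
white [ 219  250   39   39 1033] [238.  268.6] [array([238. , 268.5]), array([31.9, 32.8]), np.float64(15.9)]
dark [204 146  32  32 598] [219.7 161.5] [array([219.7, 161.1]), array([31.4, 28.5]), np.float64(59.0)]
dark [418 157  25  24 449] [430.3 168.8] [array([430.3, 
[... 277 characters left out ...]
   8] [458.9 181.6] [array([459.5, 181.5]), array([3.6, 3.6]), np.float64(33.7)]
dark [395 212  25  24 455] [407.7 223.7] [array([407.7, 223.9]), array([22.8, 23.7]), np.float64(63.4)]
dark [444 250  26  24 492] [456.5 261.7] [array([456.5, 261.5]), array([23., 25.]), np.float64(90.0)]
dark [403 255  25  25 430] [414.4 267. ] [array([414.8, 267.3]), array([24. , 23.3]), np.float64(45.0)]
dark [391 260   2   8   8] [391.4 263.5] [array([391.3, 263.5]), array([7.1, 0.8]), np.float64(78.7)]
tan [ 259  157   82   73 1305] [299.7 189.7] [array([300.2, 192.1]), array([77.4, 68. ]), np.float64(5.0)]
brass [412 248   2   7   9] [412.8 250.4] [array([412.5, 251. ]), array([6., 1.]), np.float64(90.0)]
```

View pics/crop0.png

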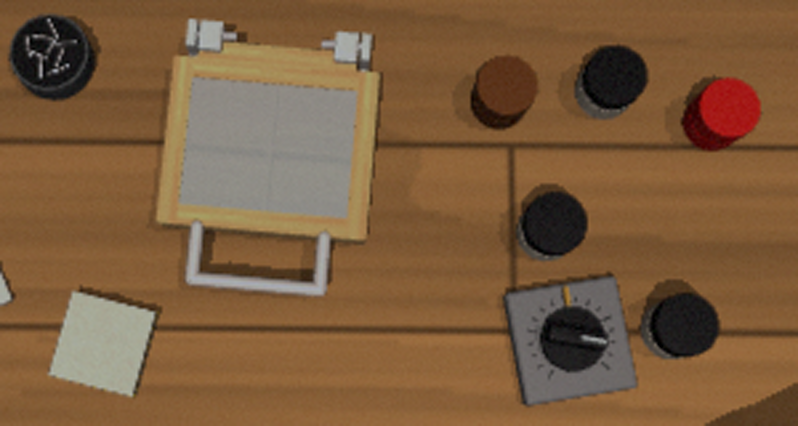

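The crop shows the handle bar from (188,279) to (326,290) in crop pixels. The dial's pointer is toward image right, at about (608,341), and the brass tab is at the top, (567,295).

```bash
python3 - <<'E'
from h import *
np.set_printoptions(precision=4,suppress=True)
c=lambda *p:np.array(p)/2.66+np.array([200,140])
ends=ray("top",[c(188,278),c(326,289)],.053);print("handle ends",ends,np.linalg.norm(ends[0]-ends[1]))
h=ends.mean(0);d=ends[0]-ends[1];d/=np.linalg.norm(d);x=np.array([d[1],-d[0],0]);print("handle",h,"case y",d,"yaw",np.degrees(np.arctan2(x[1],x[0])))
cor=ray("top",[c(175,55),c(380,71),c(366,240),c(157,223)],.056);print("lid corners",cor,np.linalg.norm(np.diff(cor,axis=0),axis=1),"yaw",[np.degrees(np.arctan2(*(v[[1,0]]))) for v in (cor[0]-cor[3],cor[1]-cor[2])], np.degrees(np.arctan2(-(cor[0]-cor[1])[0],(cor[0]-cor[1])[1])),np.degrees(np.arctan2(-(cor[3]-cor[2])[0],(cor[3]-cor[2])[1])))
print("lid ctr",cor.mean(0),"from handle",h+x*.120,"case ctr from handle",h+.122*x,"hinge",h+.217*x)
print("pins",ray("top",[c(215,36),c(345,46)],.053))
for n,p in(("pA",(430.3,168.7)),("pB",(407.7,223.5)),("pC",(456.7,261.7))):print(n,ray("top",p,.064))
print("dim corners",ray("top",[c(505,294),c(612,276),c(637,385),c(527,404)],.022),ray("top",[c(505,294),c(612,276),c(637,385),c(527,404)],.022).mean(0))
print("dial ptr",ray("top",c(608,341),.032),ray("top",c(573,338),.032),"tab",ray("top",(412.8,250.4),.03))
# stand plates' white tops: plate tops at z .085, base at .01
for i,p in(("p1",(150.9,222.6)),("p2",(157.2,238.9))):print(i,ray("top",p,.085))
print("notes",ray("top",(238,268.6),.025),"clips",ray("top",(219.7,161),.04))
E
python3 - <<'E'
import cv2
im=cv2.imread("pics/top0.png")[190:290,110:210];cv2.imwrite("pics/stand0.png",cv2.resize(im,None,fx=5,fy=5,interpolation=2))
E
```

```text
handle ends [[ 0.4616  0.1018  0.053 ]
 [ 0.4531 -0.0167  0.053 ]] 0.11876154459189335
handle [0.4574 0.0425 0.053 ] case y [0.0717 0.9974 0.    ] yaw -4.113662522300475
lid corners [[ 0.6589  0.118   0.056 ]
 [ 0.6458 -0.063   0.056 ]
 [ 0.4953 -0.0508  0.056 ]
 [ 0.5087  0.1294  0.056 ]] [0.1815 0.151  0.1807] yaw [np.float64(-4.333451051181387), np.float64(-4.625387665164307)] -4.1463635843962825 -4.237344463086438
lid ctr [0.5772 0.0334 0.056 ] from handle [0.5771 0.0339 0.053 ] case ctr from handle [0.5791 0.0338 0.053 ] hinge [0.6738 0.027  0.053 ]
pins [[ 0.6776  0.0833  0.053 ]
 [ 0.6693 -0.0321  0.053 ]]
pA [[ 0.6404 -0.2661  0.064 ]]
pB [[ 0.5109 -0.2103  0.064 ]]
pC [[ 0.4249 -0.3183  0.064 ]]
dim corners [[ 0.4534 -0.1743  0.022 ]
 [ 0.47   -0.2689  0.022 ]
 [ 0.3751 -0.2874  0.022 ]
 [ 0.3581 -0.1916  0.022 ]] [ 0.4142 -0.2305  0.022 ]
dial ptr [[ 0.4122 -0.2614  0.032 ]] [[ 0.4146 -0.2311  0.032 ]] tab [[ 0.4532 -0.2265  0.03  ]]
p1 [[0.505  0.3679 0.085 ]]
p2 [[0.4684 0.3514 0.085 ]]
notes [[0.4083 0.1786 0.025 ]] clips [[0.6618 0.2295 0.04  ]]
```

View pics/stand0.png

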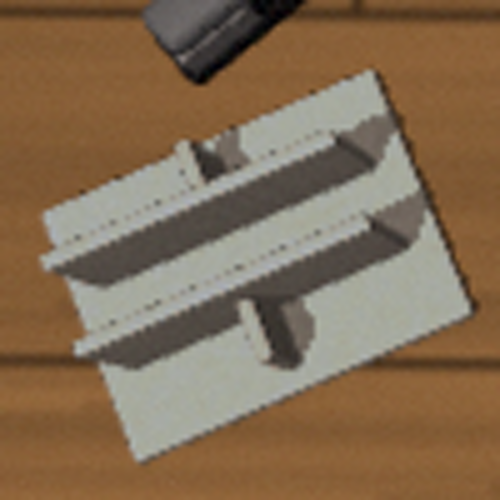

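The stand's base corners in the crop are (42,215), (375,70), (475,312) and (140,460), so the slot runs about 23° off the image's horizontal. The lid, handle and pin measurements agree within 3 mm and the sizes match. Next I'll plan the approach.

```bash
cat > plan.py <<'E'
from h import *
def plan(targets,s=None):
    """targets: (xyz, yaw of tool y in deg); prints whole shift in tool axes (mm) and turn (deg), chained, rounded"""
    s=s or ctrl.get_state(); p=s["position"];R=Ro.from_rotvec(s["tool_rot"])
    print("now",p.round(4),"yaw",np.degrees(np.arctan2(*R.as_matrix()[[1,0],1])).round(2))
    for xyz,yaw in targets:
        a=np.radians(yaw);y=np.array([np.cos(a),np.sin(a),0]);z=np.array([0,0,-1.])
        Rt=Ro.from_matrix(np.c_[np.cross(y,z),y,z])
        t=R.inv().apply(np.array(xyz)-p).round(3);w=np.degrees((R.inv()*Rt).as_rotvec()).round(1)
        print("travel",t.tolist(),"turn",w.tolist(), "rows>=",int(max(np.ceil(np.linalg.norm(t)/.05),np.ceil(np.linalg.norm(w)/8.59))))
        p=p+R.apply(t);R=R*Ro.from_rotvec(np.radians(w))
E
python3 - <<'E'
from plan import *
np.set_printoptions(precision=4,suppress=True)
c=lambda *p:np.array(p)/5+np.array([110,190])
q=ray("top",[c(42,215),c(375,70),c(475,312),c(140,460)],.01);print(q,q.mean(0),np.linalg.norm(np.diff(q,axis=0),axis=1))
d=q[0]-q[1]+q[3]-q[2];print("stand y yaw",np.degrees(np.arctan2(d[1],d[0])))
e=ray("top",[c(45,262),c(335,137),c(78,349),c(365,214)],.085);print("plate tops",e,e.mean(0))
plan([((.36,-.42,.236),-40),((.45,-.2,.236),-15),((.457,.0425,.20),-4.2),((.457,.0425,.12),-4.2),((.457,.0425,.049),-4.2)])
E
```

```text
[[0.4913 0.4681 0.01  ]
 [0.5627 0.314  0.01  ]
 [0.4468 0.2602 0.01  ]
 [0.3764 0.413  0.01  ]] [0.4693 0.3638 0.01  ] [0.1699 0.1278 0.1682]
stand y yaw 114.80545476560015
plate tops [[0.4599 0.4356 0.085 ]
 [0.5172 0.3103 0.085 ]
 [0.4215 0.4179 0.085 ]
 [0.4825 0.2948 0.085 ]] [0.4703 0.3646 0.085 ]
now [ 0.2564 -0.5968  0.2356] yaw -66.75
travel [0.165, -0.122, -0.0] turn [-0.1, -0.0, -26.7] rows>= 5
travel [0.226, -0.072, -0.0] turn [0.0, -0.0, -25.0] rows>= 5
travel [0.236, -0.056, 0.036] turn [0.0, -0.0, -10.8] rows>= 5
travel [0.0, -0.0, 0.08] turn [0.0, -0.0, -0.0] rows>= 2
travel [0.0, -0.0, 0.071] turn [0.0, -0.0, -0.0] rows>= 2
```

>>> step_arm(commands=[{"travel": [0.033,-0.024,0],"turn": [0,0,-5.3]},{"travel": [0.066,-0.049,0],"turn": [0,0,-10.7]},{"travel": [0.099,-0.073,0],"turn": [0,0,-16]},{"travel": [0.132,-0.098,0],"turn": [0,0,-21.4]},{"travel": [0.165,-0.122,0],"turn": [0,0,-26.7]}], gripper=0.45, force=10)

```text
time: 0.6
position: [0.3604, -0.4182, 0.2362]
tool_rot: [-2.845, -1.332, 0.001]
ft_force: [1.3, 0.2, -0.0]
grip_width: 0.633
grip_force: 0.0
```

>>> step_arm(commands=[{"travel": [0.045,-0.014,0],"turn": [0,0,-5]},{"travel": [0.09,-0.029,0],"turn": [0,0,-10]},{"travel": [0.136,-0.043,0],"turn": [0,0,-15]},{"travel": [0.181,-0.058,0],"turn": [0,0,-20]},{"travel": [0.226,-0.072,0],"turn": [0,0,-25]}])

```text
time: 1.1
position: [0.4504, -0.1987, 0.2363]
tool_rot: [2.49, 1.916, -0.001]
ft_force: [-0.2, -1.0, 1.0]
grip_width: 0.45
grip_force: 0.0
```

>>> step_arm(commands=[{"travel": [0.047,-0.011,0.007],"turn": [0,0,-3]},{"travel": [0.094,-0.022,0.014],"turn": [0,0,-6]},{"travel": [0.142,-0.034,0.022],"turn": [0,0,-9]},{"travel": [0.189,-0.045,0.029],"turn": [0,0,-10.8]},{"travel": [0.236,-0.056,0.036],"turn": [0,0,-10.8]}])

```text
time: 1.6
position: [0.4569, 0.0436, 0.2001]
tool_rot: [2.301, 2.138, -0.001]
ft_force: [1.1, -1.9, 0.4]
grip_width: 0.45
grip_force: 0.0
```

>>> step_arm(commands=[{"travel": [0,0,0.02]},{"travel": [0,0,0.04]},{"travel": [0,0,0.06]},{"travel": [0,0,0.08]},{"travel": [0,0,0.08]}])

```text
$.commands[0]: bad value
```

>>> step_arm(commands=[{"travel": [0,0,0.02],"turn": [0,0,0]},{"travel": [0,0,0.04],"turn": [0,0,0]},{"travel": [0,0,0.06],"turn": [0,0,0]},{"travel": [0,0,0.08],"turn": [0,0,0]},{"travel": [0,0,0.08],"turn": [0,0,0]}])

```text
time: 2.1
position: [0.455, 0.0416, 0.118]
tool_rot: [-2.299, -2.135, 0.006]
ft_force: [0.1, 0.2, 0.8]
grip_width: 0.449
grip_force: 0.0
```

```bash
python3 - <<'E'
from plan import *
s=ctrl.get_state();im=ctrl.get_image("wrist");cv2.imwrite("pics/w1.png",im[...,::-1])
print(s["position"],proj("wrist",[(.457,.0425,.053),(.4616,.1018,.053),(.4531,-.0167,.053)],s))
E
```

```text
[0.45502906 0.04162911 0.11796251] [[327.16375239 221.78615766]
 [327.84830341 136.05861183]
 [327.48694697 295.18845676]]
```

View pics/w1.png

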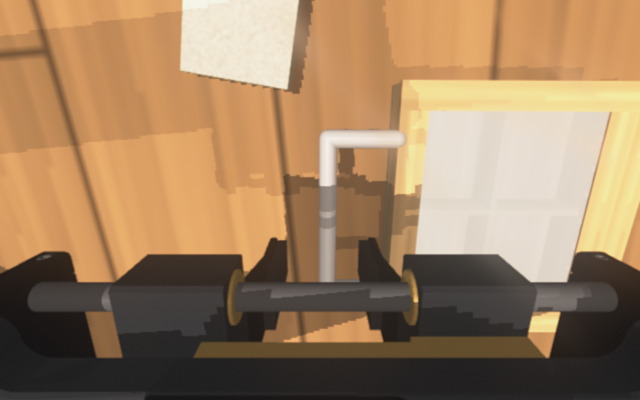

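The wrist view shows the bar at column 327, matching the prediction, aligned and between the fingers. I'll go down and grip.

>>> step_arm(commands=[{"travel": [0,0,0.02],"turn": [0,0,0]},{"travel": [0,0,0.04],"turn": [0,0,0]},{"travel": [0,0,0.06],"turn": [0,0,0]},{"travel": [0,0,0.071],"turn": [0,0,0]},{"travel": [0,0,0.071],"turn": [0,0,0]}])

```text
time: 2.65
position: [0.457, 0.0417, 0.0491]
tool_rot: [-2.301, -2.137, 0.002]
ft_force: [0.5, -0.3, 0.6]
grip_width: 0.449
grip_force: 0.0
```

>>> step_arm(commands=[{"travel": [0,0,0],"turn": [0,0,0]},{"travel": [0,0,0],"turn": [0,0,0]},{"travel": [0,0,0],"turn": [0,0,0]},{"travel": [0,0,0],"turn": [0,0,0]},{"travel": [0,0,0],"turn": [0,0,0]}], gripper=0, force=10)

```text
time: 3.15
position: [0.4579, 0.0417, 0.05]
tool_rot: [2.302, 2.137, 0.001]
ft_force: [0.4, -1.0, 2.1]
grip_width: 0.132
grip_force: 10.0
```

>>> step_arm(commands=[{"travel": [0,0.001,-0.017],"turn": [0,0,0]},{"travel": [0,0.003,-0.034],"turn": [0,0,0]},{"travel": [0,0.006,-0.051],"turn": [0,0,0]},{"travel": [0,0.0105,-0.067],"turn": [0,0,0]},{"travel": [0,0.0165,-0.083],"turn": [0,0,0]}])

```text
time: 3.65
position: [0.4734, 0.0404, 0.1329]
tool_rot: [-2.302, -2.137, 0.002]
ft_force: [-0.4, -0.4, -1.9]
grip_width: 0.127
grip_force: 10.0
```

>>> step_arm(commands=[{"travel": [0,0.007,-0.0155],"turn": [0,0,0]},{"travel": [0,0.0155,-0.0305],"turn": [0,0,0]},{"travel": [0,0.025,-0.0445],"turn": [0,0,0]},{"travel": [0,0.0355,-0.058],"turn": [0,0,0]},{"travel": [0,0.047,-0.0705],"turn": [0,0,0]}])

```text
time: 4.15
position: [0.5203, 0.0373, 0.2033]
tool_rot: [-2.301, -2.137, 0.002]
ft_force: [-1.5, 0.4, -0.4]
grip_width: 0.133
grip_force: 10.0
```

>>> step_arm(commands=[{"travel": [0,0.0125,-0.0115],"turn": [0,0,0]},{"travel": [0,0.026,-0.022],"turn": [0,0,0]},{"travel": [0,0.04,-0.0315],"turn": [0,0,0]},{"travel": [0,0.055,-0.04],"turn": [0,0,0]},{"travel": [0,0.0705,-0.047],"turn": [0,0,0]}])

```text
time: 4.65
position: [0.5911, 0.032, 0.251]
tool_rot: [-2.302, -2.137, 0.002]
ft_force: [-1.7, 1.0, 1.7]
grip_width: 0.136
grip_force: 10.0
```

>>> step_arm(commands=[{"travel": [0,0.016,-0.006],"turn": [0,0,0]},{"travel": [0,0.0325,-0.0105],"turn": [0,0,0]},{"travel": [0,0.049,-0.014],"turn": [0,0,0]},{"travel": [0,0.066,-0.016],"turn": [0,0,0]},{"travel": [0,0.083,-0.015],"turn": [0,0,0]}])

```text
time: 5.15
position: [0.675, 0.0254, 0.2664]
tool_rot: [2.302, 2.136, 0.001]
ft_force: [-0.3, -1.0, 7.9]
grip_width: 0.131
grip_force: 10.0
```

>>> step_arm(commands=[{"travel": [0,0,0],"turn": [0,0,0]},{"travel": [0,0,0],"turn": [0,0,0]},{"travel": [0,0,0],"turn": [0,0,0]},{"travel": [0,0,0],"turn": [0,0,0]},{"travel": [0,0,0],"turn": [0,0,0]}])

```text
time: 5.65
position: [0.6742, 0.0255, 0.2661]
tool_rot: [2.301, 2.136, 0.002]
ft_force: [1.2, -0.4, 5.3]
grip_width: 0.132
grip_force: 10.0
```

```bash
python3 - <<'E'
from plan import *
im=ctrl.get_image("scene");cv2.imwrite("pics/s2.png",cv2.resize(im[60:300,220:540,::-1],None,fx=2,fy=2))
plan([((.674,.027,.263),-4.2)])
E
```

```text
now [0.6742 0.0255 0.2661] yaw -4.27
travel [0.001, -0.0, 0.003] turn [0.1, 0.0, -0.1] rows>= 1
```

View pics/s2.png

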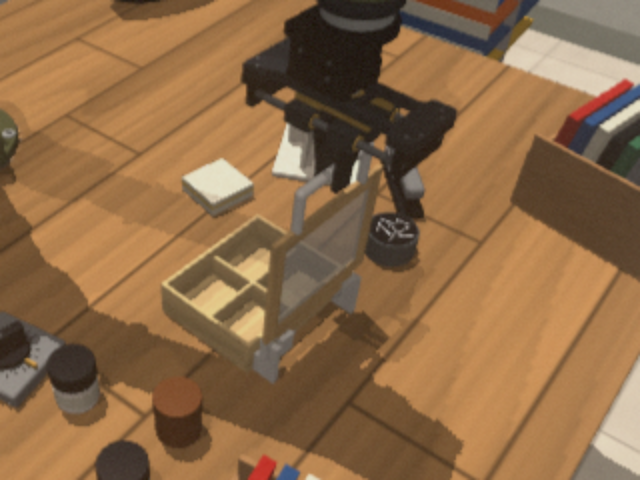

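The lid stands vertical on its pins with the empty case below it. Next I'll lift it straight up.

>>> step_arm(commands=[{"travel": [0,0,-0.006],"turn": [0,0,0]},{"travel": [0,0,-0.012],"turn": [0,0,0]},{"travel": [0,0,-0.02],"turn": [0,0,0]},{"travel": [0,0,-0.028],"turn": [0,0,0]},{"travel": [0,0,-0.036],"turn": [0,0,0]}], gripper=0, force=15)

```text
time: 6.2
position: [0.6738, 0.0258, 0.3016]
tool_rot: [-2.302, -2.138, 0.0]
ft_force: [-0.4, -0.3, -2.8]
grip_width: 0.127
grip_force: 15.0
```

>>> step_arm(commands=[{"travel": [0,0,-0.01],"turn": [0,0,0]},{"travel": [0,0,-0.022],"turn": [0,0,0]},{"travel": [0,0,-0.034],"turn": [0,0,0]},{"travel": [0,0,-0.046],"turn": [0,0,0]},{"travel": [0,0,-0.054],"turn": [0,0,0]}])

```text
time: 6.7
position: [0.6742, 0.0259, 0.3568]
tool_rot: [2.302, 2.137, 0.002]
ft_force: [0.3, 0.9, -2.6]
grip_width: 0.126
grip_force: 15.0
```

```bash
python3 - <<'E'
from plan import *
im=ctrl.get_image("scene");cv2.imwrite("pics/s3.png",cv2.resize(im[40:280,220:540,::-1],None,fx=2,fy=2))
plan([((.62,.14,.354),3),((.545,.25,.354),14),((.469,.364,.354),24.8),((.469,.364,.30),24.8),((.469,.364,.25),24.8),((.469,.364,.234),24.8)])
E
```

```text
now [0.6745 0.026  0.3579] yaw -4.25
travel [0.11, -0.063, 0.004] turn [0.2, -0.0, -7.2] rows>= 3
travel [0.113, -0.069, -0.0] turn [-0.0, -0.0, -11.0] rows>= 3
travel [0.129, -0.046, -0.0] turn [-0.0, -0.0, -10.8] rows>= 3
travel [0.0, -0.0, 0.054] turn [-0.0, -0.0, -0.0] rows>= 2
travel [0.0, -0.0, 0.05] turn [-0.0, -0.0, -0.0] rows>= 1
travel [0.0, -0.0, 0.016] turn [-0.0, -0.0, -0.0] rows>= 1
```

View pics/s3.png

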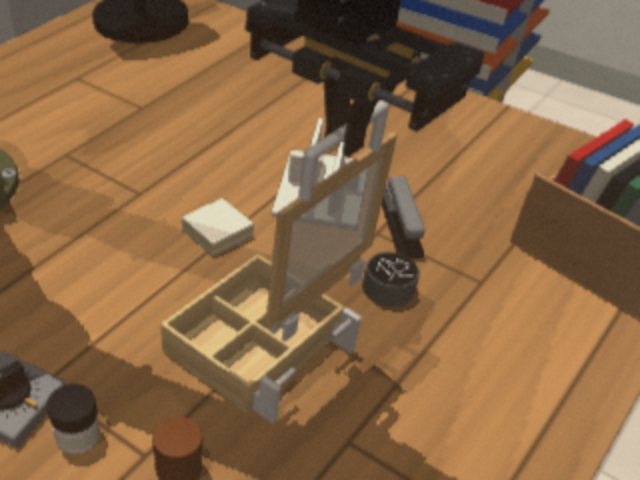

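The lid hangs upright and clear of the pins. I'll carry it to the stand.

>>> step_arm(commands=[{"travel": [0.022,-0.012,0.001],"turn": [0,0,-1.4]},{"travel": [0.044,-0.025,0.002],"turn": [0,0,-2.9]},{"travel": [0.066,-0.038,0.003],"turn": [0,0,-4.3]},{"travel": [0.088,-0.05,0.004],"turn": [0,0,-5.8]},{"travel": [0.11,-0.063,0.004],"turn": [0,0,-7.2]}])

```text
time: 7.25
position: [0.6177, 0.1428, 0.3508]
tool_rot: [-2.159, -2.282, 0.001]
ft_force: [0.5, 0.1, -2.8]
grip_width: 0.132
grip_force: 15.0
```

>>> step_arm(commands=[{"travel": [0.023,-0.014,0],"turn": [0,0,-2.2]},{"travel": [0.045,-0.028,0],"turn": [0,0,-4.4]},{"travel": [0.068,-0.041,0],"turn": [0,0,-6.6]},{"travel": [0.09,-0.055,0],"turn": [0,0,-8.8]},{"travel": [0.113,-0.069,0],"turn": [0,0,-11]}])

```text
time: 7.75
position: [0.5432, 0.2509, 0.3511]
tool_rot: [1.931, 2.477, -0.0]
ft_force: [0.4, 0.6, -2.8]
grip_width: 0.126
grip_force: 15.0
```

>>> step_arm(commands=[{"travel": [0.03,-0.011,0],"turn": [0,0,-2.5]},{"travel": [0.06,-0.021,0],"turn": [0,0,-5]},{"travel": [0.09,-0.032,0],"turn": [0,0,-7.5]},{"travel": [0.112,-0.04,0],"turn": [0,0,-9.5]},{"travel": [0.129,-0.046,0],"turn": [0,0,-10.8]}])

```text
time: 8.25
position: [0.4665, 0.3659, 0.3512]
tool_rot: [-1.687, -2.65, -0.001]
ft_force: [-0.3, -0.3, -2.5]
grip_width: 0.133
grip_force: 15.0
```

>>> step_arm(commands=[{"travel": [0,0,0],"turn": [0,0,0]},{"travel": [0,0,0],"turn": [0,0,0]},{"travel": [0,0,0],"turn": [0,0,0]},{"travel": [0,0,0],"turn": [0,0,0]},{"travel": [0,0,0],"turn": [0,0,0]}])

```text
time: 8.75
position: [0.4697, 0.3624, 0.3509]
tool_rot: [1.697, 2.644, -0.001]
ft_force: [0.7, -0.5, -2.4]
grip_width: 0.132
grip_force: 15.0
```

```bash
python3 - <<'E'
from plan import *
im=ctrl.get_image("scene");cv2.imwrite("pics/s4.png",cv2.resize(im[0:200,260:520,::-1],None,fx=3,fy=3))
plan([((.469,.364,.30),24.8),((.469,.364,.25),24.8),((.469,.364,.234),24.8)])
E
```

```text
now [0.4695 0.3627 0.3509] yaw 24.65
travel [0.001, 0.0, 0.051] turn [-0.0, 0.0, -0.1] rows>= 2
travel [0.0, 0.0, 0.05] turn [-0.0, 0.0, -0.0] rows>= 1
travel [0.0, 0.0, 0.016] turn [-0.0, 0.0, -0.0] rows>= 1
```

View pics/s4.png

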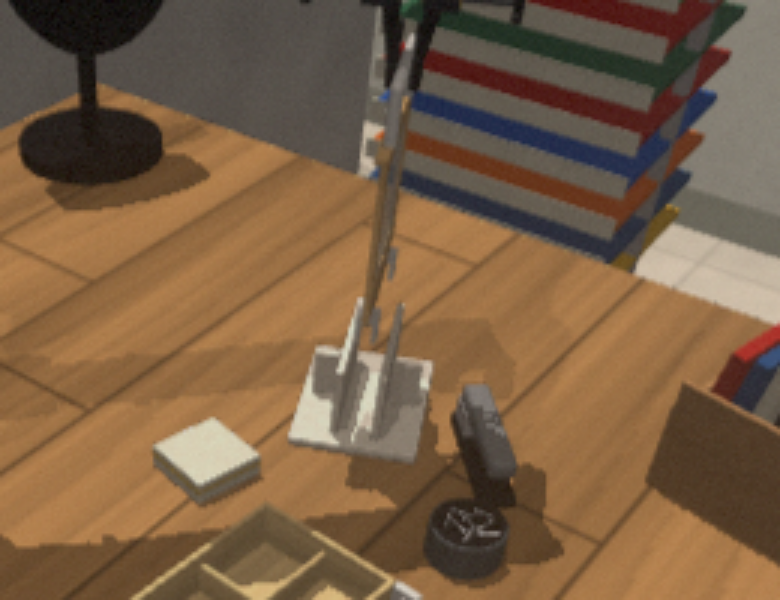

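The lid hangs over the slot, with its hooks at about (375,325) between the plate tops. I'll lower it.

>>> step_arm(commands=[{"travel": [0.001,0,0.01],"turn": [0,0,0]},{"travel": [0.001,0,0.02],"turn": [0,0,0]},{"travel": [0.001,0,0.03],"turn": [0,0,0]},{"travel": [0.001,0,0.04],"turn": [0,0,0]},{"travel": [0.001,0,0.051],"turn": [0,0,0]}])

```text
time: 9.3
position: [0.4682, 0.3643, 0.2989]
tool_rot: [-1.694, -2.646, 0.001]
ft_force: [0.2, -0.6, -2.4]
grip_width: 0.13
grip_force: 15.0
```

>>> step_arm(commands=[{"travel": [0,0,0.01],"turn": [0,0,0]},{"travel": [0,0,0.02],"turn": [0,0,0]},{"travel": [0,0,0.03],"turn": [0,0,0]},{"travel": [0,0,0.04],"turn": [0,0,0]},{"travel": [0,0,0.05],"turn": [0,0,0]}])

```text
time: 9.8
position: [0.4684, 0.3644, 0.2492]
tool_rot: [1.694, 2.646, -0.0]
ft_force: [-0.0, 0.7, -3.1]
grip_width: 0.129
grip_force: 15.0
```

>>> step_arm(commands=[{"travel": [0,0,0.003],"turn": [0,0,0]},{"travel": [0,0,0.006],"turn": [0,0,0]},{"travel": [0,0,0.01],"turn": [0,0,0]},{"travel": [0,0,0.013],"turn": [0,0,0]},{"travel": [0,0,0.015],"turn": [0,0,0]}])

```text
time: 10.3
position: [0.47, 0.3642, 0.2368]
tool_rot: [1.693, 2.642, 0.003]
ft_force: [0.7, -4.5, 11.0]
grip_width: 0.136
grip_force: 15.0
```

>>> step_arm(commands=[{"travel": [0,0,-0.002],"turn": [0,0,0]},{"travel": [0,0,-0.002],"turn": [0,0,0]}], force=6)

```text
time: 10.5
position: [0.4683, 0.3646, 0.2373]
tool_rot: [-1.694, -2.646, -0.001]
ft_force: [0.4, 0.2, -3.1]
grip_width: 0.137
grip_force: 6.0
```

>>> step_arm(commands=[{"travel": [0,0,0],"turn": [0,0,0]},{"travel": [0,0,0],"turn": [0,0,0]},{"travel": [0,0,0],"turn": [0,0,0]},{"travel": [0,0,0],"turn": [0,0,0]},{"travel": [0,0,0],"turn": [0,0,0]}], gripper=0.6)

```text
time: 11.0
position: [0.4683, 0.3644, 0.2371]
tool_rot: [1.694, 2.646, 0.0]
ft_force: [0.5, -0.4, -0.6]
grip_width: 0.503
grip_force: 0.0
```

>>> step_arm(commands=[{"travel": [0,0,0],"turn": [0,0,0]},{"travel": [0,0,0],"turn": [0,0,0]},{"travel": [0,0,0],"turn": [0,0,0]},{"travel": [0,0,0],"turn": [0,0,0]},{"travel": [0,0,0],"turn": [0,0,0]}])

```text
time: 11.5
position: [0.4683, 0.3644, 0.237]
tool_rot: [1.694, 2.646, -0.0]
ft_force: [0.1, 0.6, 0.5]
grip_width: 0.597
grip_force: 0.0
```

```bash
python3 - <<'E'
from plan import *
im=ctrl.get_image("scene");cv2.imwrite("pics/s5.png",cv2.resize(im[0:200,260:520,::-1],None,fx=3,fy=3))
print(ctrl.get_state()["ft_force"])
E
```

```text
[0.53900994 0.17845326 0.47547337]
```

View pics/s5.png

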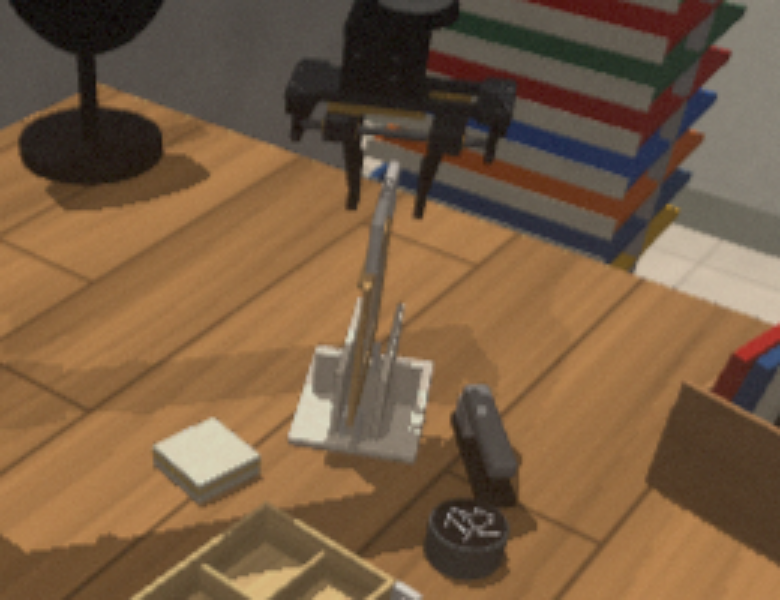

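The lid stands in the slot, leaning slightly, with its handle clear of the open fingers. Next I'll withdraw and go to look at the dial.

```bash
python3 - <<'E'
from plan import *
plan([((.468,.364,.33),24.8),((.54,.17,.30),10),((.50,-.04,.25),-4.5),((.4145,-.231,.20),-4.5)])
E
```

```text
now [0.4683 0.3644 0.237 ] yaw 24.75
travel [-0.0, -0.0, -0.093] turn [-0.0, 0.0, -0.0] rows>= 2
travel [-0.207, -0.016, 0.03] turn [-0.0, 0.0, 14.8] rows>= 5
travel [-0.2, -0.076, 0.05] turn [-0.0, 0.0, 14.5] rows>= 5
travel [-0.197, -0.07, 0.05] turn [-0.0, 0.0, -0.0] rows>= 5
```

>>> step_arm(commands=[{"travel": [0,0,-0.02],"turn": [0,0,0]},{"travel": [0,0,-0.04],"turn": [0,0,0]},{"travel": [0,0,-0.06],"turn": [0,0,0]},{"travel": [0,0,-0.08],"turn": [0,0,0]},{"travel": [0,0,-0.093],"turn": [0,0,0]}])

```text
time: 12.05
position: [0.4685, 0.3647, 0.3315]
tool_rot: [1.693, 2.645, 0.002]
ft_force: [-0.7, 0.9, -0.2]
grip_width: 0.599
grip_force: 0.0
```

>>> step_arm(commands=[{"travel": [-0.041,-0.003,0.006],"turn": [0,0,3]},{"travel": [-0.083,-0.006,0.012],"turn": [0,0,6]},{"travel": [-0.124,-0.01,0.018],"turn": [0,0,9]},{"travel": [-0.166,-0.013,0.024],"turn": [0,0,12]},{"travel": [-0.207,-0.016,0.03],"turn": [0,0,14.8]}])

```text
time: 12.55
position: [0.5408, 0.1678, 0.2997]
tool_rot: [2.023, 2.403, -0.0]
ft_force: [0.7, -0.2, 0.8]
grip_width: 0.598
grip_force: 0.0
```

>>> step_arm(commands=[{"travel": [-0.04,-0.015,0.01],"turn": [0,0,3]},{"travel": [-0.08,-0.03,0.02],"turn": [0,0,6]},{"travel": [-0.12,-0.046,0.03],"turn": [0,0,9]},{"travel": [-0.16,-0.061,0.04],"turn": [0,0,12]},{"travel": [-0.2,-0.076,0.05],"turn": [0,0,14.5]}])

```text
time: 13.05
position: [0.4995, -0.0421, 0.2497]
tool_rot: [2.31, 2.129, -0.0]
ft_force: [0.9, 0.1, -0.6]
grip_width: 0.598
grip_force: 0.0
```

>>> step_arm(commands=[{"travel": [-0.045,-0.016,0.012],"turn": [0,0,0]},{"travel": [-0.09,-0.032,0.025],"turn": [0,0,0]},{"travel": [-0.135,-0.048,0.037],"turn": [0,0,0]},{"travel": [-0.175,-0.062,0.045],"turn": [0,0,0]},{"travel": [-0.197,-0.07,0.05],"turn": [0,0,0]}])

```text
time: 13.55
position: [0.4121, -0.2347, 0.1991]
tool_rot: [-2.312, -2.126, 0.003]
ft_force: [-0.3, -0.9, 0.5]
grip_width: 0.6
grip_force: 0.0
```

>>> step_arm(commands=[{"travel": [0,0,0],"turn": [0,0,0]},{"travel": [0,0,0],"turn": [0,0,0]},{"travel": [0,0,0],"turn": [0,0,0]}])

```text
time: 13.85
position: [0.4157, -0.2299, 0.2003]
tool_rot: [2.305, 2.134, 0.001]
ft_force: [-0.2, 0.6, -0.3]
grip_width: 0.601
grip_force: 0.0
```

```bash
python3 - <<'E'
from plan import *
s=ctrl.get_state();im=ctrl.get_image("wrist")[...,::-1];cv2.imwrite("pics/w6.png",im)
import json;json.dump({"position":s["position"].tolist(),"tool_rot":s["tool_rot"].tolist()},open("w6.json","w"))
cv2.imwrite("pics/w6c.png",cv2.resize(im[60:300,180:460],None,fx=2.5,fy=2.5,interpolation=2))
t=ctrl.get_image("top")[...,::-1];cv2.imwrite("pics/top6.png",t);m=t.max(2)<50
for i,st,c in blobs(m,300)[0]:print(st,c,ray("top",c,.064))
E
```

```text
[ 124   34   37   95 1206] [142.5854063   82.87313433] [[0.84796206 0.41857263 0.064     ]]
[ 62  43  74  37 923] [104.31960997  57.58938245] [[0.91268676 0.51617679 0.064     ]]
[405  51  70  38 787] [435.27954257  63.93138501] [[ 0.90298269 -0.28683736  0.064     ]]
[204 146  32  31 568] [219.44366197 161.48239437] [[0.65379978 0.22518147 0.064     ]]
[419 157  24  25 445] [430.35955056 168.91011236] [[ 0.63993745 -0.26621462  0.064     ]]
[146 160  48  47 372] [173.97043011 181.95698925] [[0.60387291 0.32816251 0.064     ]]
[ 393  193   88  207 5532] [429.7785611  269.32230658] [[ 0.40735736 -0.2572219   0.064     ]]
```

View pics/w6c.png

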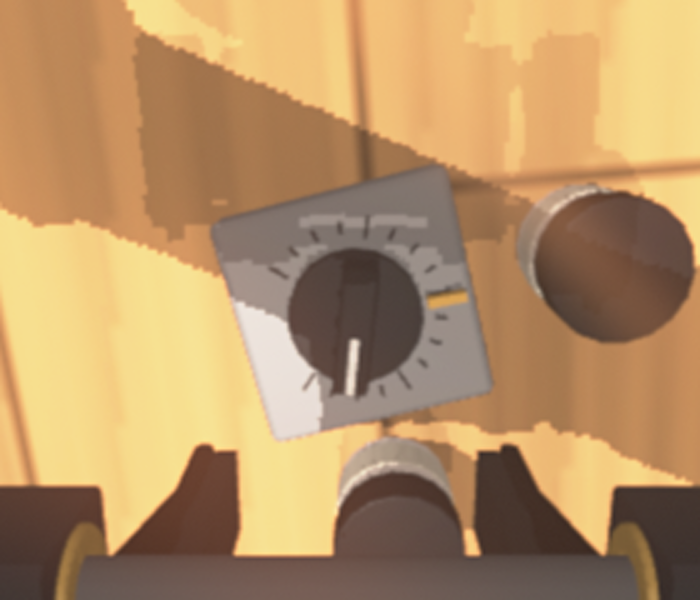

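The wrist view shows the dial's skirt around crop (356,315), with the white pointer line running from (355,340) to (350,395). The brass tab runs from (428,302) to (467,297).

```bash
python3 - <<'E'
from plan import *
import json
np.set_printoptions(precision=4,suppress=True)
j=json.load(open("w6.json"));s={k:np.array(v) for k,v in j.items()}
c=lambda *p:np.array(p)/2.5+np.array([180,60])
W=lambda z,*p:ray("wrist",[c(*q) for q in p],z,s)
b=W(.022,(213,230),(440,168),(492,384),(278,440));print("box",b.mean(0),np.linalg.norm(np.diff(b,axis=0),axis=1))
im=cv2.imread("pics/w6.png");m=(im.max(2)<95);bl,l=blobs(m[120:225,285:360],400)
sk=W(.032,(288,315),(424,315),(356,248),(356,384));print("skirt",sk,(sk[0]+sk[1])/2,(sk[2]+sk[3])/2)
a=W(.056,(355,340),(351,374));d=a[1]-a[0];print("bar line",a,"yaw",np.degrees(np.arctan2(d[1],d[0])))
e=W(.056,(362,258),(350.5,378));d=e[1]-e[0];print("bar ends?",e,np.linalg.norm(d),e.mean(0),np.degrees(np.arctan2(d[1],d[0])))
hsv=cv2.cvtColor(im,cv2.COLOR_BGR2HSV);H,S,V=[hsv[...,i].astype(int) for i in range(3)]
br=np.zeros(m.shape,bool);br[165:195,345:372]=1
br&=(S>110)&(V>110);p=np.argwhere(br)[:,::-1];r=cv2.minAreaRect(p.astype(np.float32));print(r)
t=ray("wrist",p,.030,s);t0=t.mean(0)
C=(b.mean(0)+0*t0);v=t0-C;print("tab ctr",t0,"dist",np.hypot(*v[:2]),"yaw",np.degrees(np.arctan2(v[1],v[0])), "ends",W(.030,(428,302),(467,297)))
E
```

```text
box [ 0.4146 -0.229   0.022 ] [0.0944 0.0938 0.0961]
skirt [[ 0.3873 -0.2265  0.032 ]
 [ 0.4422 -0.2308  0.032 ]
 [ 0.4169 -0.2015  0.032 ]
 [ 0.4125 -0.2581  0.032 ]] [ 0.4148 -0.2286  0.032 ] [ 0.4147 -0.2298  0.032 ]
bar line [[ 0.4141 -0.2323  0.056 ]
 [ 0.4115 -0.2457  0.056 ]] yaw -100.92232530123022
bar ends? [[ 0.4191 -0.2014  0.056 ]
 [ 0.4112 -0.2473  0.056 ]] 0.0465532609052447 [ 0.4151 -0.2243  0.056 ] -99.74963874084739
((361.0, 174.0), (18.0, 20.0), 90.0)
tab ctr [ 0.4562 -0.2221  0.03  ] dist 0.04214865008844468 yaw 9.395095825148804 ends [[ 0.4443 -0.226   0.03  ]
 [ 0.4601 -0.2251  0.03  ]]
```

```bash
python3 - <<'E'
from plan import *
plan([((.4146,-.2295,.12),-10),((.4146,-.2295,.052),-10)])
E
```

```text
now [ 0.4157 -0.23    0.2004] yaw -4.4
travel [0.0, -0.001, 0.08] turn [0.0, 0.0, 5.6] rows>= 2
travel [0.0, -0.0, 0.068] turn [0.0, 0.0, 0.0] rows>= 2
```

>>> step_arm(commands=[{"travel": [0,-0.001,0.02],"turn": [0,0,2]},{"travel": [0,-0.001,0.04],"turn": [0,0,4]},{"travel": [0,-0.001,0.06],"turn": [0,0,5.6]},{"travel": [0,-0.001,0.08],"turn": [0,0,5.6]},{"travel": [0,-0.001,0.08],"turn": [0,0,5.6]}], gripper=0.42, force=12)

```text
time: 14.45
position: [0.4125, -0.2293, 0.1178]
tool_rot: [-2.403, -2.016, 0.002]
ft_force: [-1.3, 0.8, -0.1]
grip_width: 0.425
grip_force: 0.0
```

>>> step_arm(commands=[{"travel": [0,0,0.02],"turn": [0,0,0]},{"travel": [0,0,0.04],"turn": [0,0,0]},{"travel": [0,0,0.055],"turn": [0,0,0]},{"travel": [0,0,0.068],"turn": [0,0,0]},{"travel": [0,0,0.068],"turn": [0,0,0]}])

```text
time: 14.95
position: [0.4133, -0.2305, 0.0513]
tool_rot: [-2.407, -2.016, 0.001]
ft_force: [-0.9, -0.4, 0.6]
grip_width: 0.421
grip_force: 0.0
```

>>> step_arm(commands=[{"travel": [0,0,0],"turn": [0,0,0]},{"travel": [0,0,0],"turn": [0,0,0]},{"travel": [0,0,0],"turn": [0,0,0]},{"travel": [0,0,0],"turn": [0,0,0]},{"travel": [0,0,0],"turn": [0,0,0]}], gripper=0)

```text
time: 15.45
position: [0.4148, -0.2316, 0.0528]
tool_rot: [2.407, 2.015, 0.001]
ft_force: [1.9, -0.5, 1.3]
grip_width: 0.162
grip_force: 12.0
```

>>> step_arm(commands=[{"travel": [0,0,0],"turn": [0,0,-7]},{"travel": [0,0,0],"turn": [0,0,-14]},{"travel": [0,0,0],"turn": [0,0,-21]},{"travel": [0,0,0],"turn": [0,0,-28]},{"travel": [0,0,0],"turn": [0,0,-35]}])

```text
time: 15.95
position: [0.4158, -0.2315, 0.0528]
tool_rot: [1.682, 2.648, 0.002]
ft_force: [4.8, -0.7, -1.2]
grip_width: 0.159
grip_force: 12.0
```

>>> step_arm(commands=[{"travel": [0,0,0],"turn": [0,0,-7]},{"travel": [0,0,0],"turn": [0,0,-14]},{"travel": [0,0,0],"turn": [0,0,-21]},{"travel": [0,0,0],"turn": [0,0,-28]},{"travel": [0,0,0],"turn": [0,0,-35]}])

```text
time: 16.45
position: [0.4166, -0.2308, 0.0528]
tool_rot: [0.807, 3.031, 0.002]
ft_force: [6.7, 1.3, -2.0]
grip_width: 0.158
grip_force: 12.0
```

>>> step_arm(commands=[{"travel": [0,0,0],"turn": [0,0,-7]},{"travel": [0,0,0],"turn": [0,0,-14]},{"travel": [0,0,0],"turn": [0,0,-21]},{"travel": [0,0,0],"turn": [0,0,-28]},{"travel": [0,0,0],"turn": [0,0,-36]}])

```text
time: 16.95
position: [0.4168, -0.2297, 0.0528]
tool_rot: [-0.17, 3.131, 0.001]
ft_force: [6.7, 3.2, -0.2]
grip_width: 0.164
grip_force: 12.0
```

>>> step_arm(commands=[{"travel": [0,0,0],"turn": [0,0,0]},{"travel": [0,0,0],"turn": [0,0,0]},{"travel": [0,0,0],"turn": [0,0,0]}])

```text
time: 17.25
position: [0.4168, -0.2297, 0.0528]
tool_rot: [-0.162, 3.132, 0.001]
ft_force: [6.3, 3.6, -0.3]
grip_width: 0.162
grip_force: 12.0
```

```bash
python3 - <<'E'
from plan import *
plan([((.4146,-.2295,.2),96)]);print(ctrl.get_state()["joint_positions"])
E
```

```text
now [ 0.4168 -0.2297  0.0528] yaw 95.94
travel [0.001, 0.0, -0.147] turn [0.0, 0.3, -0.1] rows>= 3
[ 1.02300246  0.17577139 -0.60787108  2.05782296  0.12042623  0.93789675
  2.02578484]
```

>>> step_arm(commands=[{"travel": [0,0,0],"turn": [0,0,0]},{"travel": [0,0,0],"turn": [0,0,0]},{"travel": [0,0,0],"turn": [0,0,0]},{"travel": [0,0,0],"turn": [0,0,0]},{"travel": [0,0,0],"turn": [0,0,0]}], gripper=0.42)

```text
time: 17.75
position: [0.4135, -0.2314, 0.052]
tool_rot: [0.16, -3.137, 0.0]
ft_force: [0.2, -0.2, -0.9]
grip_width: 0.411
grip_force: 0.0
```

>>> step_arm(commands=[{"travel": [0,0,-0.02],"turn": [0,0,0]},{"travel": [0,0,-0.05],"turn": [0,0,0]},{"travel": [0,0,-0.09],"turn": [0,0,0]},{"travel": [0,0,-0.13],"turn": [0,0,0]},{"travel": [0,0,-0.147],"turn": [0,0,0]}])

```text
time: 18.25
position: [0.4153, -0.232, 0.203]
tool_rot: [-0.16, 3.133, -0.006]
ft_force: [0.9, -0.4, 0.4]
grip_width: 0.419
grip_force: 0.0
```

>>> step_arm(commands=[{"travel": [0,0,0],"turn": [0,0,0]},{"travel": [0,0,0],"turn": [0,0,0]},{"travel": [0,0,0],"turn": [0,0,0]}])

```text
time: 18.55
position: [0.4128, -0.2308, 0.1975]
tool_rot: [0.16, -3.135, -0.003]
ft_force: [-0.2, 0.2, -0.2]
grip_width: 0.419
grip_force: 0.0
```

```bash
python3 - <<'E'
from plan import *
s=ctrl.get_state();im=ctrl.get_image("wrist")[...,::-1];cv2.imwrite("pics/w7.png",im)
import json;json.dump({"position":s["position"].tolist(),"tool_rot":s["tool_rot"].tolist()},open("w7.json","w"))
cv2.imwrite("pics/w7c.png",cv2.resize(im[120:280,240:400],None,fx=3.75,fy=3.75,interpolation=2))
print(s["position"])
E
```

```text
[ 0.41284317 -0.23077845  0.19752945]
```

View pics/w7c.png

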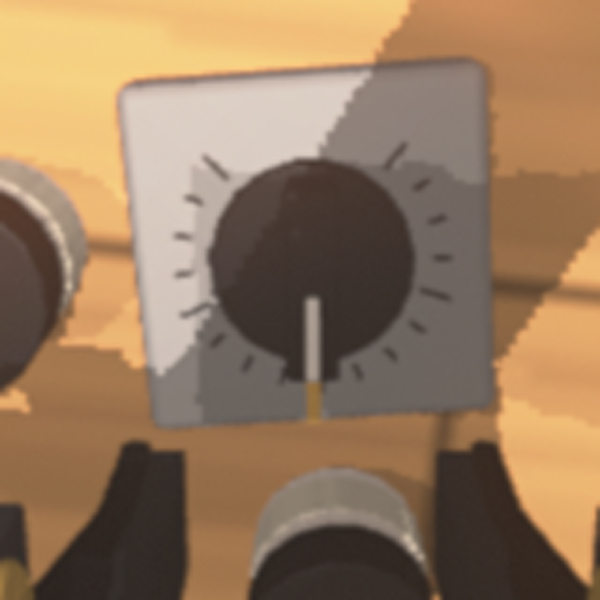

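The pointer line (column 312) meets the tab (column 315) within 1–2°, so the dial is set. Next come the pots.

```bash
python3 - <<'E'
from plan import *
import json
np.set_printoptions(precision=4,suppress=True)
s={k:np.array(v) for k,v in json.load(open("w6.json")).items()}
print("B",ray("wrist",np.array([616,268])/2.5+[180,60],.064,s))
s={k:np.array(v) for k,v in json.load(open("w7.json")).items()}
print("B w7 cap left/right",ray("wrist",np.array([[250,585],[430,585]])/3.75+[240,120],.064,s))
print(proj("top",[(.426,-.3205,.064),(.643,-.268,.064)]))
plan([((.426,-.3205,.15),85.8),((.426,-.3205,.062),85.8),((.426,-.3205,.19),85.8),((.487,-.12,.19),85.8),((.5473,.0805,.19),85.8),((.5473,.0805,.11),85.8),((.5473,.0805,.069),85.8)])
E
```

```text
B [[ 0.5109 -0.2096  0.064 ]]
B w7 cap left/right [[ 0.4937 -0.2376  0.064 ]
 [ 0.489  -0.1907  0.064 ]]
[[457.6537 261.2128]
 [431.083  167.6429]]
now [ 0.4129 -0.2307  0.1975] yaw 95.85
travel [-0.004, -0.091, 0.047] turn [0.1, -0.1, 10.1] rows>= 3
travel [0.0, 0.0, 0.088] turn [-0.0, -0.0, -0.0] rows>= 2
travel [0.0, 0.0, -0.128] turn [-0.0, -0.0, -0.0] rows>= 3
travel [-0.046, 0.205, 0.0] turn [-0.0, -0.0, -0.0] rows>= 5
travel [-0.045, 0.204, 0.0] turn [-0.0, -0.0, -0.0] rows>= 5
travel [-0.0, 0.0, 0.08] turn [-0.0, -0.0, -0.0] rows>= 2
travel [-0.0, 0.0, 0.041] turn [-0.0, -0.0, -0.0] rows>= 1
```

>>> step_arm(commands=[{"travel": [-0.001,-0.03,0.01],"turn": [0,0,3.4]},{"travel": [-0.002,-0.06,0.02],"turn": [0,0,6.7]},{"travel": [-0.004,-0.09,0.03],"turn": [0,0,10.1]},{"travel": [-0.004,-0.09,0.047],"turn": [0,0,10.1]},{"travel": [-0.004,-0.09,0.047],"turn": [0,0,10.1]}], gripper=0.8, force=20)

```text
time: 19.1
position: [0.4248, -0.3195, 0.1483]
tool_rot: [-0.118, -3.134, -0.008]
ft_force: [-0.4, 0.9, -1.5]
grip_width: 0.757
grip_force: 0.0
```

```bash
python3 - <<'E'
from plan import *
s=ctrl.get_state();im=ctrl.get_image("wrist")[...,::-1];cv2.imwrite("pics/w8.png",im[150:400,170:470])
m,Rc,C=cam("wrist",s);print(proj("wrist",[(.4255,-.319,.064),(.4255,-.319,.0)],s))
plan([((.4255,-.319,.062),85.8)])
E
```

```text
[[322.49778237 216.91772431]
 [322.09232451 194.87980382]]
now [ 0.4258 -0.3191  0.1499] yaw 85.77
travel [-0.0, -0.0, 0.088] turn [0.2, -0.2, -0.0] rows>= 2
```

View pics/w8.png

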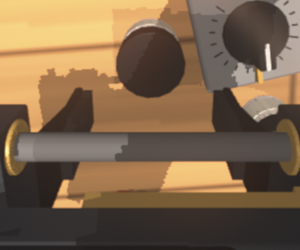

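The pot cap is centred at full-image (320,214), against a prediction of (322,217). I'll grasp it.

>>> step_arm(commands=[{"travel": [0.001,0,0.022],"turn": [0,0,0]},{"travel": [0.001,0,0.044],"turn": [0,0,0]},{"travel": [0.001,0,0.066],"turn": [0,0,0]},{"travel": [0.001,0,0.088],"turn": [0,0,0]},{"travel": [0.001,0,0.088],"turn": [0,0,0]}])

```text
time: 19.65
position: [0.4243, -0.3181, 0.0619]
tool_rot: [-0.114, -3.135, -0.005]
ft_force: [-0.1, -0.2, -0.6]
grip_width: 0.799
grip_force: 0.0
```

>>> step_arm(commands=[{"travel": [0,0,0],"turn": [0,0,0]},{"travel": [0,0,0],"turn": [0,0,0]},{"travel": [0,0,0],"turn": [0,0,0]},{"travel": [0,0,0],"turn": [0,0,0]},{"travel": [0,0,0],"turn": [0,0,0]}], gripper=0.3)

```text
time: 20.15
position: [0.4269, -0.3208, 0.0655]
tool_rot: [0.116, 3.138, -0.003]
ft_force: [-0.2, 1.3, 6.9]
grip_width: 0.616
grip_force: 20.0
```

>>> step_arm(commands=[{"travel": [0,0,-0.02],"turn": [0,0,0]},{"travel": [0,0,-0.05],"turn": [0,0,0]},{"travel": [0,0,-0.08],"turn": [0,0,0]},{"travel": [0,0,-0.11],"turn": [0,0,0]},{"travel": [0,0,-0.128],"turn": [0,0,0]}])

```text
time: 20.65
position: [0.4265, -0.3206, 0.1945]
tool_rot: [0.116, 3.138, -0.003]
ft_force: [0.2, -0.5, -1.4]
grip_width: 0.613
grip_force: 20.0
```

>>> step_arm(commands=[{"travel": [-0.009,0.041,0],"turn": [0,0,0]},{"travel": [-0.018,0.082,0],"turn": [0,0,0]},{"travel": [-0.028,0.123,0],"turn": [0,0,0]},{"travel": [-0.037,0.164,0],"turn": [0,0,0]},{"travel": [-0.046,0.205,0],"turn": [0,0,0]}])

```text
time: 21.15
position: [0.4869, -0.1176, 0.192]
tool_rot: [-0.117, -3.139, 0.001]
ft_force: [0.6, -0.1, -1.6]
grip_width: 0.61
grip_force: 20.0
```

>>> step_arm(commands=[{"travel": [-0.009,0.041,0],"turn": [0,0,0]},{"travel": [-0.018,0.082,0],"turn": [0,0,0]},{"travel": [-0.028,0.123,0],"turn": [0,0,0]},{"travel": [-0.037,0.164,0],"turn": [0,0,0]},{"travel": [-0.045,0.204,0],"turn": [0,0,0]}])

```text
time: 21.65
position: [0.5471, 0.0823, 0.192]
tool_rot: [0.117, 3.139, -0.001]
ft_force: [-0.5, -0.2, -1.6]
grip_width: 0.617
grip_force: 20.0
```

>>> step_arm(commands=[{"travel": [0,0,0],"turn": [0,0,0]},{"travel": [0,0,0],"turn": [0,0,0]},{"travel": [0,0,0],"turn": [0,0,0]}])

```text
time: 21.95
position: [0.5467, 0.0794, 0.1916]
tool_rot: [-0.119, -3.139, 0.002]
ft_force: [0.7, 0.1, -1.6]
grip_width: 0.613
grip_force: 20.0
```

```bash
python3 - <<'E'
from plan import *
plan([((.5473,.0805,.11),85.8),((.5473,.0805,.069),85.8)])
t=ctrl.get_image("top")[...,::-1];m=t.max(2)<50;m[:,:340]=0;m[:140]=0
for i,st,c in blobs(m,200)[0]:print(st,c.round(1),ray("top",c,.064))
E
```

```text
now [0.5467 0.0794 0.1916] yaw 85.67
travel [-0.001, 0.001, 0.082] turn [-0.1, -0.0, -0.1] rows>= 2
travel [0.0, 0.0, 0.041] turn [0.0, -0.0, -0.0] rows>= 1
[419 158  24  23 438] [430.4 168.9] [[ 0.63998467 -0.26619767  0.064     ]]
[396 212  24  24 447] [407.6 223.8] [[ 0.51018678 -0.21013368  0.064     ]]
[403 255  24  25 423] [414.5 267.4] [[ 0.41132136 -0.22319055  0.064     ]]
[340 284  52 116 874] [363.2 361.4] [[ 0.20755792 -0.10640903  0.064     ]]
```

>>> step_arm(commands=[{"travel": [-0.001,0.001,0.016],"turn": [0,0,0]},{"travel": [-0.001,0.001,0.033],"turn": [0,0,0]},{"travel": [-0.001,0.001,0.05],"turn": [0,0,0]},{"travel": [-0.001,0.001,0.066],"turn": [0,0,0]},{"travel": [-0.001,0.001,0.082],"turn": [0,0,0]}])

```text
time: 22.5
position: [0.5478, 0.0809, 0.1084]
tool_rot: [-0.118, -3.139, 0.001]
ft_force: [-0.1, 0.5, -1.6]
grip_width: 0.613
grip_force: 20.0
```

>>> step_arm(commands=[{"travel": [0,0,0.01],"turn": [0,0,0]},{"travel": [0,0,0.02],"turn": [0,0,0]},{"travel": [0,0,0.028],"turn": [0,0,0]},{"travel": [0,0,0.034],"turn": [0,0,0]},{"travel": [0,0,0.037],"turn": [0,0,0]}])

```text
time: 23.0
position: [0.548, 0.0818, 0.0726]
tool_rot: [-0.116, -3.139, 0.0]
ft_force: [0.4, -0.4, -1.2]
grip_width: 0.618
grip_force: 20.0
```

>>> step_arm(commands=[{"travel": [0,0,0.002],"turn": [0,0,0]},{"travel": [0,0,0.003],"turn": [0,0,0]},{"travel": [0,0,0.003],"turn": [0,0,0]}])

```text
time: 23.3
position: [0.5484, 0.0819, 0.0717]
tool_rot: [0.116, 3.139, -0.002]
ft_force: [-4.0, -0.3, 7.4]
grip_width: 0.614
grip_force: 20.0
```

>>> step_arm(commands=[{"travel": [0,0,0],"turn": [0,0,0]},{"travel": [0,0,0],"turn": [0,0,0]},{"travel": [0,0,0],"turn": [0,0,0]},{"travel": [0,0,0],"turn": [0,0,0]},{"travel": [0,0,0],"turn": [0,0,0]}], gripper=0.8)

```text
time: 23.8
position: [0.5481, 0.0818, 0.07]
tool_rot: [-0.117, -3.139, -0.0]
ft_force: [-1.1, -1.3, -0.9]
grip_width: 0.794
grip_force: 0.0
```

>>> step_arm(commands=[{"travel": [0,0,-0.02],"turn": [0,0,0]},{"travel": [0,0,-0.045],"turn": [0,0,0]},{"travel": [0,0,-0.07],"turn": [0,0,0]},{"travel": [0,0,-0.095],"turn": [0,0,0]},{"travel": [0,0,-0.12],"turn": [0,0,0]}])

```text
time: 24.3
position: [0.5479, 0.0819, 0.191]
tool_rot: [-0.116, -3.139, 0.0]
ft_force: [-0.3, -0.5, -0.0]
grip_width: 0.799
grip_force: 0.0
```

```bash
python3 - <<'E'
from plan import *
plan([((.511,-.2105,.19),85.8),((.511,-.2105,.063),85.8),((.511,-.2105,.19),85.8),((.6107,-.0125,.19),85.8),((.6107,-.0125,.07),85.8)])
E
```

```text
now [0.5479 0.0819 0.191 ] yaw 85.76
travel [0.015, -0.294, 0.001] turn [-0.0, -0.0, -0.0] rows>= 6
travel [0.0, -0.0, 0.127] turn [-0.0, -0.0, -0.0] rows>= 3
travel [0.0, -0.0, -0.127] turn [-0.0, -0.0, -0.0] rows>= 3
travel [-0.085, 0.205, -0.0] turn [-0.0, -0.0, -0.0] rows>= 5
travel [0.0, -0.0, 0.12] turn [-0.0, -0.0, -0.0] rows>= 3
```

>>> step_arm(commands=[{"travel": [0.002,-0.04,0],"turn": [0,0,0]},{"travel": [0.004,-0.08,0],"turn": [0,0,0]},{"travel": [0.006,-0.12,0],"turn": [0,0,0]},{"travel": [0.008,-0.16,0],"turn": [0,0,0]},{"travel": [0.01,-0.2,0],"turn": [0,0,0]}])

```text
time: 24.8
position: [0.5229, -0.1185, 0.1902]
tool_rot: [0.116, 3.139, -0.001]
ft_force: [0.9, 0.2, 0.4]
grip_width: 0.798
grip_force: 0.0
```

>>> step_arm(commands=[{"travel": [0.001,-0.025,0],"turn": [0,0,0]},{"travel": [0.002,-0.05,0],"turn": [0,0,0]},{"travel": [0.004,-0.075,0],"turn": [0,0,0]},{"travel": [0.005,-0.094,0.001],"turn": [0,0,0]},{"travel": [0.005,-0.094,0.001],"turn": [0,0,0]}])

```text
time: 25.3
position: [0.5103, -0.2137, 0.1885]
tool_rot: [-0.125, -3.138, 0.001]
ft_force: [-0.1, 0.1, -0.7]
grip_width: 0.8
grip_force: 0.0
```

>>> step_arm(commands=[{"travel": [0,0,0.03],"turn": [0,0,0]},{"travel": [0,0,0.06],"turn": [0,0,0]},{"travel": [0,0,0.09],"turn": [0,0,0]},{"travel": [0,0,0.115],"turn": [0,0,0]},{"travel": [0,0,0.127],"turn": [0,0,0]}])

```text
time: 25.8
position: [0.5102, -0.2081, 0.0599]
tool_rot: [-0.114, -3.137, -0.004]
ft_force: [-0.1, 0.1, 0.0]
grip_width: 0.801
grip_force: 0.0
```

>>> step_arm(commands=[{"travel": [0,0,0],"turn": [0,0,0]},{"travel": [0,0,0],"turn": [0,0,0]},{"travel": [0,0,0],"turn": [0,0,0]},{"travel": [0,0,0],"turn": [0,0,0]},{"travel": [0,0,0],"turn": [0,0,0]}], gripper=0.3)

```text
time: 26.3
position: [0.5126, -0.2106, 0.0636]
tool_rot: [0.117, 3.137, -0.002]
ft_force: [0.4, 1.1, 5.4]
grip_width: 0.613
grip_force: 20.0
```

>>> step_arm(commands=[{"travel": [0,0,-0.02],"turn": [0,0,0]},{"travel": [0,0,-0.05],"turn": [0,0,0]},{"travel": [0,0,-0.08],"turn": [0,0,0]},{"travel": [0,0,-0.11],"turn": [0,0,0]},{"travel": [0,0,-0.127],"turn": [0,0,0]}])

```text
time: 26.8
position: [0.5121, -0.2105, 0.1917]
tool_rot: [0.116, 3.137, -0.003]
ft_force: [-0.2, 0.4, -0.9]
grip_width: 0.614
grip_force: 20.0
```

>>> step_arm(commands=[{"travel": [-0.017,0.041,0],"turn": [0,0,0]},{"travel": [-0.034,0.082,0],"turn": [0,0,0]},{"travel": [-0.051,0.123,0],"turn": [0,0,0]},{"travel": [-0.068,0.164,0],"turn": [0,0,0]},{"travel": [-0.085,0.205,0],"turn": [0,0,0]}])

```text
time: 27.3
position: [0.6116, -0.011, 0.1891]
tool_rot: [-0.118, -3.139, 0.001]
ft_force: [0.7, -0.7, -0.9]
grip_width: 0.616
grip_force: 20.0
```

>>> step_arm(commands=[{"travel": [0,0,0],"turn": [0,0,0]},{"travel": [0,0,0],"turn": [0,0,0]},{"travel": [0,0,0],"turn": [0,0,0]}])

```text
time: 27.6
position: [0.6109, -0.0138, 0.1887]
tool_rot: [-0.119, -3.138, 0.002]
ft_force: [0.6, -1.0, -1.4]
grip_width: 0.614
grip_force: 20.0
```

```bash
python3 - <<'E'
from plan import *
plan([((.6107,-.0125,.075),85.8)])
t=ctrl.get_image("top")[...,::-1];m=t.max(2)<50;m[:,:340]=0;m[:140]=0
for i,st,c in blobs(m,200)[0]:print(st,c.round(1),ray("top",c,.064))
E
```

```text
now [ 0.6109 -0.0138  0.1887] yaw 85.66
travel [0.0, 0.001, 0.114] turn [-0.1, -0.0, -0.1] rows>= 3
[419 157  24  24 443] [430.4 168.9] [[ 0.64005262 -0.26624321  0.064     ]]
[ 340  160  103  240 2960] [391.7 326.8] [[ 0.28112514 -0.16946013  0.064     ]]
```

>>> step_arm(commands=[{"travel": [0,0.001,0.025],"turn": [0,0,0]},{"travel": [0,0.001,0.05],"turn": [0,0,0]},{"travel": [0,0.001,0.075],"turn": [0,0,0]},{"travel": [0,0.001,0.098],"turn": [0,0,0]},{"travel": [0,0.001,0.111],"turn": [0,0,0]}])

```text
time: 28.15
position: [0.6099, -0.0136, 0.076]
tool_rot: [-0.121, -3.136, 0.002]
ft_force: [-1.0, 0.3, -0.7]
grip_width: 0.616
grip_force: 20.0
```

>>> step_arm(commands=[{"travel": [0,0,0.002],"turn": [0,0,0]},{"travel": [0,0,0.004],"turn": [0,0,0]},{"travel": [0,0,0.006],"turn": [0,0,0]},{"travel": [0,0,0.007],"turn": [0,0,0]},{"travel": [0,0,0.007],"turn": [0,0,0]}])

```text
time: 28.65
position: [0.6117, -0.0112, 0.0716]
tool_rot: [0.116, 3.138, -0.0]
ft_force: [-0.6, -0.5, -1.4]
grip_width: 0.615
grip_force: 20.0
```

>>> step_arm(commands=[{"travel": [0,0,0],"turn": [0,0,0]},{"travel": [0,0,0],"turn": [0,0,0]},{"travel": [0,0,0],"turn": [0,0,0]},{"travel": [0,0,0],"turn": [0,0,0]},{"travel": [0,0,0],"turn": [0,0,0]}], gripper=0.8)

```text
time: 29.15
position: [0.6114, -0.0111, 0.0711]
tool_rot: [0.116, 3.139, -0.0]
ft_force: [-0.4, 0.3, 0.7]
grip_width: 0.799
grip_force: 0.0
```

>>> step_arm(commands=[{"travel": [0,0,-0.02],"turn": [0,0,0]},{"travel": [0,0,-0.045],"turn": [0,0,0]},{"travel": [0,0,-0.07],"turn": [0,0,0]},{"travel": [0,0,-0.095],"turn": [0,0,0]},{"travel": [0,0,-0.12],"turn": [0,0,0]}])

```text
time: 29.65
position: [0.6112, -0.0111, 0.1921]
tool_rot: [0.116, 3.139, -0.0]
ft_force: [0.7, -0.6, -0.2]
grip_width: 0.801
grip_force: 0.0
```

```bash
python3 - <<'E'
from plan import *
plan([((.6425,-.268,.19),85.8),((.6425,-.268,.063),85.8),((.6425,-.268,.19),85.8),((.63,-.09,.19),85.8),((.6171,.0753,.19),85.8)])
t=ctrl.get_image("top")[...,::-1];m=t.max(2)<50;m[:,:340]=0;m[:140]=0
for i,st,c in blobs(m,200)[0]:print(st,c.round(1),ray("top",c,.064))
E
```

```text
now [ 0.6112 -0.0111  0.1921] yaw 85.75
travel [-0.05, -0.254, 0.002] turn [-0.0, 0.0, -0.0] rows>= 6
travel [-0.0, 0.0, 0.127] turn [-0.0, 0.0, -0.0] rows>= 3
travel [-0.0, 0.0, -0.127] turn [-0.0, 0.0, -0.0] rows>= 3
travel [0.025, 0.177, 0.0] turn [-0.0, 0.0, -0.0] rows>= 4
travel [0.026, 0.164, 0.0] turn [-0.0, 0.0, -0.0] rows>= 4
[364 140  32  51 245] [375.8 167.7] [[ 0.64187033 -0.13939087  0.064     ]]
[419 158  24  23 440] [430.4 168.9] [[ 0.6399235  -0.26621308  0.064     ]]
[392 235  35  45 520] [411.6 265.3] [[ 0.41596131 -0.21681265  0.064     ]]
[ 340  281  100  119 2142] [387.2 354.7] [[ 0.22190233 -0.15856402  0.064     ]]
```

>>> step_arm(commands=[{"travel": [-0.008,-0.042,0],"turn": [0,0,0]},{"travel": [-0.017,-0.085,0],"turn": [0,0,0]},{"travel": [-0.025,-0.127,0],"turn": [0,0,0]},{"travel": [-0.033,-0.169,0],"turn": [0,0,0]},{"travel": [-0.04,-0.204,0],"turn": [0,0,0]}])

```text
time: 30.2
position: [0.6359, -0.2208, 0.1908]
tool_rot: [-0.119, -3.139, 0.002]
ft_force: [0.6, 0.3, 0.1]
grip_width: 0.796
grip_force: 0.0
```

>>> step_arm(commands=[{"travel": [-0.004,-0.02,0],"turn": [0,0,0]},{"travel": [-0.008,-0.04,0.001],"turn": [0,0,0]},{"travel": [-0.01,-0.05,0.002],"turn": [0,0,0]},{"travel": [-0.01,-0.05,0.002],"turn": [0,0,0]},{"travel": [-0.01,-0.05,0.002],"turn": [0,0,0]}])

```text
time: 30.7
position: [0.6428, -0.266, 0.1891]
tool_rot: [-0.113, -3.139, -0.002]
ft_force: [-0.4, 0.4, -0.6]
grip_width: 0.798
grip_force: 0.0
```

>>> step_arm(commands=[{"travel": [0,0,0.03],"turn": [0,0,0]},{"travel": [0,0,0.06],"turn": [0,0,0]},{"travel": [0,0,0.09],"turn": [0,0,0]},{"travel": [0,0,0.115],"turn": [0,0,0]},{"travel": [0,0,0.127],"turn": [0,0,0]}])

```text
time: 31.2
position: [0.6413, -0.2654, 0.0597]
tool_rot: [-0.112, -3.136, -0.003]
ft_force: [-1.2, 0.7, 0.6]
grip_width: 0.799
grip_force: 0.0
```

>>> step_arm(commands=[{"travel": [0,0,0],"turn": [0,0,0]},{"travel": [0,0,0],"turn": [0,0,0]},{"travel": [0,0,0],"turn": [0,0,0]},{"travel": [0,0,0],"turn": [0,0,0]},{"travel": [0,0,0],"turn": [0,0,0]}], gripper=0.3)

```text
time: 31.7
position: [0.6437, -0.2682, 0.0641]
tool_rot: [0.116, 3.136, -0.001]
ft_force: [0.0, -0.3, 5.7]
grip_width: 0.617
grip_force: 20.0
```

>>> step_arm(commands=[{"travel": [0,0,-0.02],"turn": [0,0,0]},{"travel": [0,0,-0.05],"turn": [0,0,0]},{"travel": [0,0,-0.08],"turn": [0,0,0]},{"travel": [0,0,-0.11],"turn": [0,0,0]},{"travel": [0,0,-0.127],"turn": [0,0,0]}])

```text
time: 32.2
position: [0.6432, -0.2684, 0.1918]
tool_rot: [0.117, 3.137, -0.002]
ft_force: [0.1, -0.4, -1.3]
grip_width: 0.615
grip_force: 20.0
```

>>> step_arm(commands=[{"travel": [0.005,0.035,0],"turn": [0,0,0]},{"travel": [0.01,0.07,0],"turn": [0,0,0]},{"travel": [0.015,0.106,0],"turn": [0,0,0]},{"travel": [0.02,0.142,0],"turn": [0,0,0]},{"travel": [0.025,0.177,0],"turn": [0,0,0]}])

```text
time: 32.7
position: [0.6298, -0.0884, 0.1883]
tool_rot: [-0.116, -3.138, 0.0]
ft_force: [1.7, 0.0, -0.7]
grip_width: 0.615
grip_force: 20.0
```

>>> step_arm(commands=[{"travel": [0.006,0.04,0],"turn": [0,0,0]},{"travel": [0.012,0.08,0],"turn": [0,0,0]},{"travel": [0.019,0.12,0],"turn": [0,0,0]},{"travel": [0.026,0.164,0],"turn": [0,0,0]},{"travel": [0.026,0.164,0],"turn": [0,0,0]}])

```text
time: 33.2
position: [0.6144, 0.0855, 0.1892]
tool_rot: [-0.098, -3.139, -0.008]
ft_force: [-0.2, 0.5, -0.8]
grip_width: 0.617
grip_force: 20.0
```

>>> step_arm(commands=[{"travel": [0,0,0],"turn": [0,0,0]},{"travel": [0,0,0],"turn": [0,0,0]},{"travel": [0,0,0],"turn": [0,0,0]}])

```text
time: 33.5
position: [0.617, 0.0735, 0.1886]
tool_rot: [-0.121, -3.139, 0.002]
ft_force: [0.6, 0.0, -1.8]
grip_width: 0.612
grip_force: 20.0
```

```bash
python3 - <<'E'
from plan import *
plan([((.6171,.0753,.075),85.8)])
E
```

```text
now [0.617  0.0735 0.1886] yaw 85.58
travel [0.0, 0.002, 0.114] turn [-0.1, -0.0, -0.2] rows>= 3
```

>>> step_arm(commands=[{"travel": [0,0.001,0.025],"turn": [0,0,0]},{"travel": [0,0.001,0.05],"turn": [0,0,0]},{"travel": [0,0.001,0.075],"turn": [0,0,0]},{"travel": [0,0.001,0.098],"turn": [0,0,0]},{"travel": [0,0.001,0.111],"turn": [0,0,0]}])

```text
time: 34.0
position: [0.6159, 0.0746, 0.0757]
tool_rot: [-0.12, -3.136, 0.001]
ft_force: [-0.4, -0.4, -1.7]
grip_width: 0.611
grip_force: 20.0
```

>>> step_arm(commands=[{"travel": [0,0,0.002],"turn": [0,0,0]},{"travel": [0,0,0.004],"turn": [0,0,0]},{"travel": [0,0,0.006],"turn": [0,0,0]},{"travel": [0,0,0.007],"turn": [0,0,0]},{"travel": [0,0,0.007],"turn": [0,0,0]}])

```text
time: 34.5
position: [0.6172, 0.0768, 0.0716]
tool_rot: [0.116, 3.138, -0.0]
ft_force: [0.5, -0.0, -1.1]
grip_width: 0.614
grip_force: 20.0
```

>>> step_arm(commands=[{"travel": [0,0,0],"turn": [0,0,0]},{"travel": [0,0,0],"turn": [0,0,0]},{"travel": [0,0,0],"turn": [0,0,0]},{"travel": [0,0,0],"turn": [0,0,0]},{"travel": [0,0,0],"turn": [0,0,0]}], gripper=0.8)

```text
time: 35.0
position: [0.617, 0.0767, 0.0712]
tool_rot: [0.116, 3.139, -0.0]
ft_force: [-0.2, -0.9, -0.1]
grip_width: 0.799
grip_force: 0.0
```

>>> step_arm(commands=[{"travel": [0,0,-0.02],"turn": [0,0,0]},{"travel": [0,0,-0.045],"turn": [0,0,0]},{"travel": [0,0,-0.07],"turn": [0,0,0]},{"travel": [0,0,-0.095],"turn": [0,0,0]},{"travel": [0,0,-0.13],"turn": [0,0,0]}])

```text
time: 35.5
position: [0.6159, 0.0764, 0.2008]
tool_rot: [-0.116, -3.137, 0.001]
ft_force: [1.5, -0.6, -0.5]
grip_width: 0.803
grip_force: 0.0
```

>>> step_arm(commands=[{"travel": [0,-0.04,0],"turn": [0,0,0]},{"travel": [0,-0.08,0],"turn": [0,0,0]},{"travel": [0,-0.12,0],"turn": [0,0,0]},{"travel": [0,-0.16,0],"turn": [0,0,0]},{"travel": [0,-0.2,0],"turn": [0,0,0]}])

```text
time: 36.0
position: [0.6018, -0.1243, 0.2012]
tool_rot: [0.116, 3.139, -0.001]
ft_force: [0.4, -0.4, 0.6]
grip_width: 0.803
grip_force: 0.0
```

>>> step_arm(commands=[{"travel": [0.01,-0.04,-0.02],"turn": [0,0,0]},{"travel": [0.02,-0.08,-0.04],"turn": [0,0,0]},{"travel": [0.03,-0.12,-0.06],"turn": [0,0,0]},{"travel": [0.03,-0.14,-0.06],"turn": [0,0,0]},{"travel": [0.03,-0.14,-0.06],"turn": [0,0,0]}])

```text
time: 36.5
position: [0.5608, -0.2646, 0.2607]
tool_rot: [-0.127, -3.139, 0.002]
ft_force: [-0.3, 0.5, -0.9]
grip_width: 0.803
grip_force: 0.0
```

```bash
python3 - <<'E'
from plan import *
t=ctrl.get_image("top")[...,::-1];s=ctrl.get_image("scene")[...,::-1];print(ctrl.get_state()["position"])
cv2.imwrite("pics/end.png",np.vstack([cv2.resize(t[140:300,110:510],(750,300)),cv2.resize(s[80:280,150:470],(480,300))[:, :480] if 0 else cv2.copyMakeBorder(cv2.resize(s[80:280,150:470],(480,300)),0,0,0,270,0)]))
E
```

```text
[ 0.56187964 -0.2587383   0.26000527]
```

View pics/end.png

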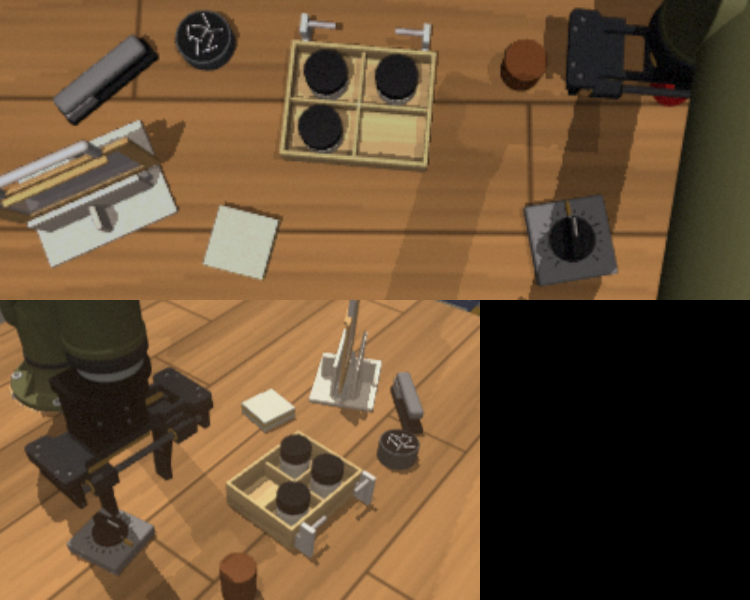

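The end picture shows three pots upright in three compartments, the lid standing in the stand and the pointer at the tab. The bystanders are undisturbed.

```bash
python3 -c "
from bench import ctrl
print(ctrl.close_job())"
```

```text
the job is handed in; nothing more can be done
None
```

The job is handed in; the judge's verdict was not returned, but the last images show the lid standing in the stand, all three pots upright in separate compartments, and the dial's pointer at the tab with the bystanders untouched.

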